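Hook used combs out of their rack and load the ultrasonic cleaner

ROBOT

A 6-joint arm with a two-finger parallel gripper is mounted at the origin on a cart in front of the work surface, level with it; the furniture and walls round the work are solid. World frame = base frame: x ahead of the robot, y to its left, z up, the work surface at z = 0. Lengths are in m, angles in rad, forces in N, time in s.
With the tool pointing down it reaches from about 0.3 to 1 m from the base axis. Payload 5.1 kg.
Tool frame: the origin (TCP) lies midway between the tips of the shut fingers; the grasp point (between the pads) lies 19 mm behind it; z points along the fingers, y is the line along which they close (so a half turn about z gives the same grasp; the last joint's range is limited). The gripper opens to 95 mm and grips with 3 to 60 N. Pads are 20 mm wide; open, the fingers measure 119 mm over their backs; the gripper's body (75 mm by 180 mm) begins 59 mm behind the grasp point.
Start: joints at [-1.284, 0.124, 1.65, -0, 1.367, -0.083], TCP at [0.235, -0.606, 0.177] pointing down, gripper open.
Joint ranges: [-2.61, 2.61], [-1.02, 2.33], [0.03, 2.71], [-1.35, 4.49], [0.32, 2.68], [-2.91, 2.91]. Speed limits (rad/s): [2.57, 2.57, 3.14, 3.14, 3.14, 3.14].

INTERFACE

Orientations are given as [roll, pitch, yaw] about the fixed x, y, z axes, in that order (R = Rz(yaw) Ry(pitch) Rx(roll)).
In Python, from station import manip gives the robot as it stands.
- The arm moves only by the tool carry_out, never from a script. Its argument "rows" is a list of rows, each a list of 2 entries, a list of its own where there are three numbers: the shift along the world's x, y, z in mm, then the turn, a rotation vector about the world's x, y, z in degrees. A call has 1 to 10 rows; each row shifts and turns the commanded pose from where the row before left it; what a row does not reach is not made up. A row lasts 1/10 s, in which the tool goes at most 50 mm and 8.59 degrees, less where a joint would pass 70% of its speed; a pose out of reach is approached as far as the arm can. A call with a gripper value outside its range is refused whole. "gripper" is the closure, from -1 (fully open) to 1 (shut), so that 0 is half open, set as the call begins (left out, the last holds). The fingers move at their own pace and stop on an object; the grip force is fixed at half the most. Time passes only in rows, so rows that do not move let the fingers close. It gives the time, the measured TCP pose, the force, the opening and the grip force at its end, in the units of the state.
- manip.state(): the state, without advancing time (a new reading comes with each control period).
- manip.capture(name): name is "scene" or "top" or "wrist"; returns a dict with "img" (384x512x3 uint8, red, green, blue), "depth" (384x512 float32, m along the optical axis (not along the pixel's ray), 0 where there is no reading), "vfov" (degrees; the focal length in pixels is half the picture's height over the tangent of half this angle, whatever the lens; pixels are square), "cx", "cy" (the principal point, pixels), "position" and "attitude" of the camera in the world. Camera axes: x right, y down, z forward; pixel columns grow to the right and rows downward; lengths in m; the calibration is good to about 2 mm. A picture is of the moment at which its call begins.
- manip.hand_in(): hands the job in; it is judged then, once.
The state is a dict: "time": time; "joint_pos": joint angles; "joint_velocities": joint speeds; "joint_efforts": joint torques, N m; "tcp_pos": TCP position; "eef_rot": TCP orientation; "wrist_force": force on the tool from outside, world axes, zero at the start; "ft_torque": the same for the moment, N m; "gripper_width": opening from 0.0 (shut) to 1.0 (fully open); "gripper_force": force on a finger pad.
Only numpy, scipy, OpenCV 4.12 (cv2) and the standard library are available. Lean on these libraries where they do the work, as an engineer would, in place of code of your own. Each camera call takes 0.05 s, during which the arm holds its last target. There are 200 camera calls.

TASK

The used combs have slid to the back of their narrow sleeves in the rack, where fingers cannot reach: with the hooked pick, catch each comb by its eye and drag it out through the mouth, then lay every comb in the wire basket while the basket stands on the desk. When all are loaded, raise the basket's folded bail upright, lift the basket by the bail and set it down flat on the floor of the ultrasonic cleaner's open tank. Leave the pick lying on the desk and do not disturb the can, the carton or the neck brush.

Things in the scene. Friction and masses are not known exactly. Their poses are not given: they have to be found in the camera images.
- rack: Comb rack fixed to the desk, 150 mm deep (x) by 186 mm wide (y) by 46 mm high; origin at the centre of its underside, its own +x points from the mouths to the closed back. White floor 14 mm thick and white walls, clear 4 mm cover. Four straight sleeves run along x, centred at y = +66, +22, -22 and -66 mm, each 34 mm wide and 28 mm high (14 to 42 mm above the desk), open only at the front face x = -75 mm. Three or all four of the sleeves hold one comb each.
- pick: Hooked pick as a solid, see pick_grip and pick_tip; origin at the centre of the underside of its handle, x points from the handle to the hook, z up. 80 g. It may be laid down on the bare desk or on the blue towel in front (3 mm thick, from x = 0.185 to 0.435 and y = -0.23 to 0.17, at z = 0).
- pick_grip (a point): Centre of the pick's wooden handle (66 mm long in x, 16 mm wide in y, 18 mm high in z), 9 mm above the desk as the pick lies. The handle has flat sides. A straight 5 mm steel shaft runs on from its front end along the pick's +x, 10.5 mm above the underside of the handle.
- pick_tip (a point): Lower end of the pick's hook: the last 5 mm thick bit of the shaft is bent square down; it lies 135 mm ahead of the handle's centre, 0.5 mm above the plane of the handle's underside and 10 mm below the middle of the shaft (7.5 mm below the shaft's lower side).
- comb_1: Comb 1 as a solid (all combs are alike); origin at the centre of its underside, +x from eye to teeth. May be absent.
- comb_2: Comb 2 as a solid (all combs are alike); origin at the centre of its underside, +x from eye to teeth. May be absent.
- comb_3: Comb 3 as a solid (all combs are alike); origin at the centre of its underside, +x from eye to teeth. May be absent.
- comb_4: Comb 4 as a solid (all combs are alike); origin at the centre of its underside, +x from eye to teeth. May be absent.
- comb_1_eye (a point): Centre of the hanging eye at the handle end of comb 1, halfway up its thickness: a ring of 16 mm inner and 28 mm outer diameter, 6 mm thick. Black plastic comb, 110 mm long, 28 mm wide, 6 mm thick, 30 g, lying flat; its +x points from the eye to the teeth. At the start the eye faces the mouth of its sleeve, 30 to 42 mm inside. The comb balances 50 mm from the eye's centre towards the teeth. May be absent.
- comb_1_neck (a point): Grasp point of comb 1: middle of its neck (14 mm wide, 6 mm thick, about 27 mm long), 25 mm from the eye's centre towards the teeth, 16 mm from the comb's middle. May be absent.
- comb_2_eye (a point): Centre of the hanging eye at the handle end of comb 2, halfway up its thickness: a ring of 16 mm inner and 28 mm outer diameter, 6 mm thick. Black plastic comb, 110 mm long, 28 mm wide, 6 mm thick, 30 g, lying flat; its +x points from the eye to the teeth. At the start the eye faces the mouth of its sleeve, 30 to 42 mm inside. The comb balances 50 mm from the eye's centre towards the teeth. May be absent.
- comb_2_neck (a point): Grasp point of comb 2: middle of its neck (14 mm wide, 6 mm thick, about 27 mm long), 25 mm from the eye's centre towards the teeth, 16 mm from the comb's middle. May be absent.
- comb_3_eye (a point): Centre of the hanging eye at the handle end of comb 3, halfway up its thickness: a ring of 16 mm inner and 28 mm outer diameter, 6 mm thick. Black plastic comb, 110 mm long, 28 mm wide, 6 mm thick, 30 g, lying flat; its +x points from the eye to the teeth. At the start the eye faces the mouth of its sleeve, 30 to 42 mm inside. The comb balances 50 mm from the eye's centre towards the teeth. May be absent.
- comb_3_neck (a point): Grasp point of comb 3: middle of its neck (14 mm wide, 6 mm thick, about 27 mm long), 25 mm from the eye's centre towards the teeth, 16 mm from the comb's middle. May be absent.
- comb_4_eye (a point): Centre of the hanging eye at the handle end of comb 4, halfway up its thickness: a ring of 16 mm inner and 28 mm outer diameter, 6 mm thick. Black plastic comb, 110 mm long, 28 mm wide, 6 mm thick, 30 g, lying flat; its +x points from the eye to the teeth. At the start the eye faces the mouth of its sleeve, 30 to 42 mm inside. The comb balances 50 mm from the eye's centre towards the teeth. May be absent.
- comb_4_neck (a point): Grasp point of comb 4: middle of its neck (14 mm wide, 6 mm thick, about 27 mm long), 25 mm from the eye's centre towards the teeth, 16 mm from the comb's middle. May be absent.
- basket: Loose steel wire basket, open on top, 140 mm (x) by 94 mm (y), 48 mm high, walls 3 mm, floor 3 mm, 450 g; origin at the centre of its underside. Its +y side is the one over which the bail is folded at the start.
- bail_grip (a point): Middle of the bail's round plastic grip sleeve: 10 mm thick, 80 mm long, lying along the basket's x, 80 mm from the hinge line. The bail starts folded or raised by up to 0.2 rad. Folded, it is 49 mm above the desk, 80 mm to the basket's +y side, with 28 mm free between it and the basket wall.
- bail_hinge (a point): Middle of the bail's hinge line, which runs along the basket's x, 49 mm above the basket's underside.
- bail (a joint): Angle of the bail: 0 folded level over the basket's +y side, 1.57 upright, stop at 1.75. It swings from +y up and over towards -y. The bail's outer width along the basket's x is 155 mm. The hinge is slightly stiff: the bail stays where it is left.
- tank: Ultrasonic cleaner fixed to the desk, white, 200 mm (x) by 144 mm (y), 78 mm high, with a control panel on its -x end; origin at the centre of its underside. Its flat inner floor is 18 mm above the desk. The open tank is 178 mm (x) by 120 mm (y) inside, walls 11 to 12 mm, its long side along x; the basket goes in with its long side along it.
- green_can: Bystander: green aerosol can, 53 mm wide, 208 mm high, standing; origin at the centre of its underside.
- yellow_box: Bystander: yellow carton, 45 x 88 x 122 mm, standing; origin at the centre of its underside.
- neck_duster: Bystander: neck brush with a wooden handle, 204 mm long, 56 mm wide, 34 mm high, lying on the desk in front of the cleaner; origin at the centre of its underside.

How it is judged:
By the outcome, as a careful person would: the job done as asked, in the order asked, and still so for the second after the job is handed in, with the robot touching nothing.
Of comb_1, comb_2, comb_3, comb_4 only 3 to 4 are there at a start; the rules pass over those that are not, and their reading is None.
At some moment in a run one of basket may be knocked a few centimetres aside while the robot is not near it.
It also fails if it takes over 210 s, if anything falls off the work surface, if the arm or the gripper's body presses on something with over 40 N, if the wrist force passes 120 N, or if a joint passes its speed limit or range.

## Working session

There is one attempt and no reset: what is moved stays moved. The work goes in short steps, Python scripts to look and compute and a tool call to move; the robot and the scene stay as the last step left them, time stands still between calls to the robot, and variables do not carry over. Pictures are saved under pics/ and viewed, at most 14 in all, crops included, and the job is handed in when it is done.

Besides the shell and the picture viewer there is one more tool, called after "Call:" as name([rows], argument=value, ...), one row to a line, values as JSON. carry_out: Moves the arm, as the interface text tells. Its arguments: {"type":"object","properties":{"rows":{"type":"array"},"gripper":{"type":"number"}},"required":["rows"]}

```bash
mkdir -p pics; ls
cat > h.py <<'E'
import numpy as np, cv2
from station import manip
from scipy.spatial.transform import Rotation as R
def cam(n,save=None):
    c=manip.capture(n)
    if save:
        cv2.imwrite(f'pics/{save}.png',cv2.cvtColor(c['img'],cv2.COLOR_RGB2BGR))
        np.savez(f'pics/{save}.npz',**{k:np.array(v) for k,v in c.items()})
    return c
def load(s): return dict(np.load(f'pics/{s}.npz',allow_pickle=True))
def rot(c):
    a=np.array(c['attitude'],float)
    if a.shape==(3,3): return a
    return R.from_euler('xyz',a).as_matrix() if a.size==3 else R.from_quat(a).as_matrix()
def foc(c): return 192/np.tan(np.radians(float(c['vfov']))/2)
def world(c,u,v,z=None):
    f=foc(c); d=rot(c)@np.array([(u-c['cx'])/f,(v-c['cy'])/f,1]); p=np.array(c['position'],float)
    if z is None: return p+d*c['depth'][int(round(v)),int(round(u))]
    return p+d*(z-p[2])/d[2]
E
python3 - <<'E'
from h import *
for n in ['top','scene']:
    c=cam(n,n+'0'); print(n,c['vfov'],c['cx'],c['cy'],c['position'],c['attitude'])
s=manip.state(); print(s)
a=cv2.imread('pics/top0.png')
cv2.imwrite('pics/top0b.png',cv2.resize(a,(800,600),interpolation=cv2.INTER_CUBIC))
E
```

```text
pics
top 48.828728036672295 258.4449744414407 194.16154061334544 [ 0.42437119 -0.1654003   1.17708665] [-3.05062533  0.01243578 -1.57980569]
scene 42.19778250112125 256.2838868517968 187.40471455669862 [-0.41264244 -1.10329499  0.71865412] [-2.03028025  0.01682073 -0.78544931]
{'time': 0.1, 'joint_pos': array([-1.28359366e+00,  1.24471940e-01,  1.65154549e+00, -1.28962264e-05,
        1.36751280e+00, -8.25752295e-02]), 'joint_velocities': array([ 0.00123518, -0.00067674, -0.0026376 ,  0.00026146,  0.00089152,
       -0.00168745]), 'joint_efforts': array([ 3.16159249e-04, -4.18881190e+01, -3.61096859e+01,  7.76200416e-02,
        4.61698801e-02, -8.47549154e-05]), 'tcp_pos': array([ 0.23471087, -0.60543275,  0.17578455]), 'eef_rot': array([-3.13966064e+00, -1.47231193e-04,  3.69780365e-01]), 'wrist_force': array([0.9870413 , 0.06915476, 0.16178958]), 'ft_torque': array([ 0.02501367, -0.01667345,  0.00967118]), 'gripper_force': 0.0, 'gripper_width': 1.000512406004556}
```

View pics/top0b.png

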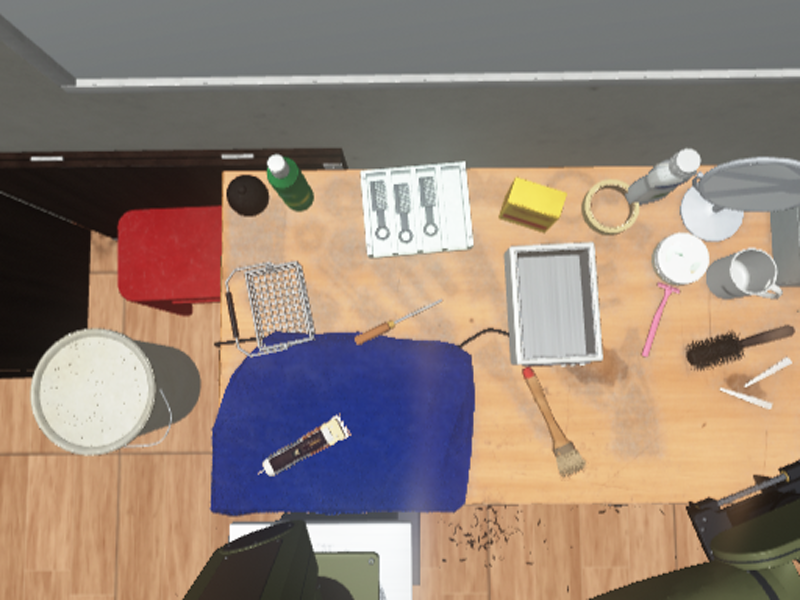

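View pics/scene0.png

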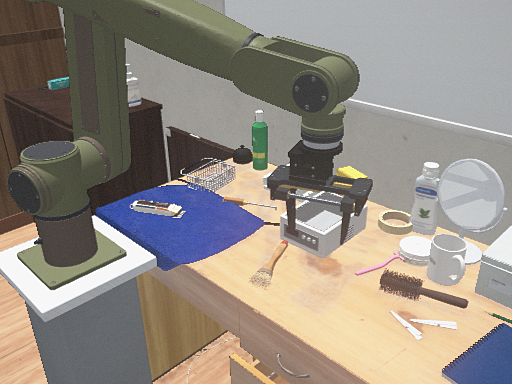

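The top view (800 px wide) shows combs in the three left sleeves (eyes near (382,233), (405,237) and (431,229)), with the right sleeve empty. The pick runs from (372,333) to (440,301), the basket is around (280,305) with the bail on its left, and the tank is around (555,305). I'll look at enlarged crops.

Run:
```python
from h import *
a=cv2.imread('pics/top0.png')
def crop(x0,y0,x1,y1,k,n): cv2.imwrite(f'pics/{n}.png',cv2.resize(a[y0:y1,x0:x1],None,fx=k,fy=k,interpolation=cv2.INTER_CUBIC))
crop(130,95,310,230,4.4,'cA')
crop(300,145,430,240,6,'cB')
```

```text
(no output)
```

View pics/cA.png

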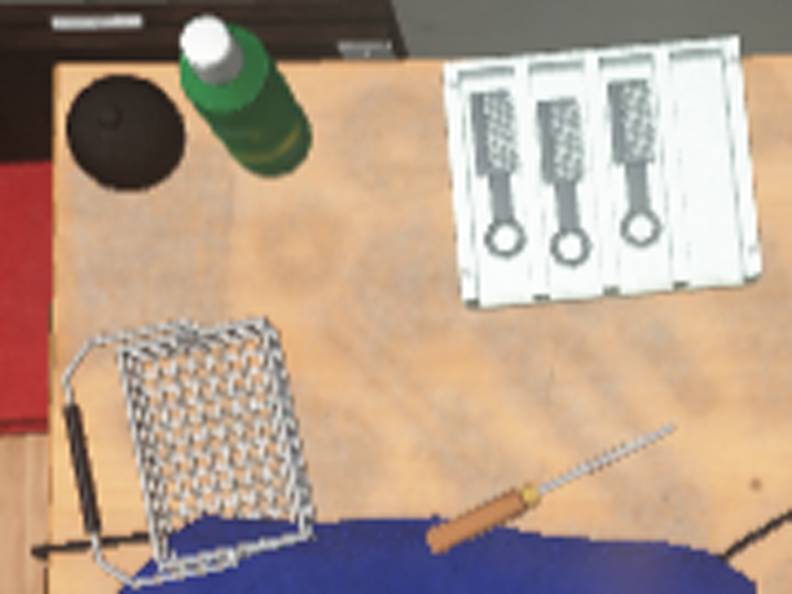

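View pics/cB.png

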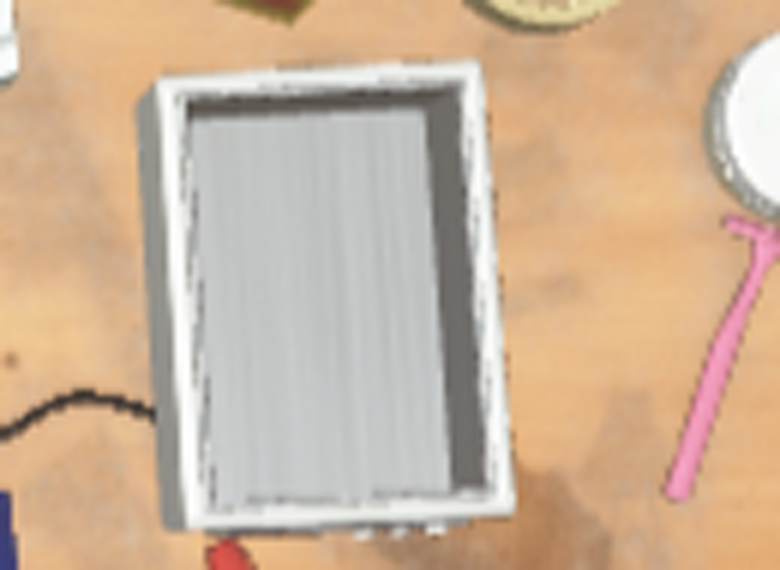

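Run:
```python
from h import *
np.set_printoptions(precision=4,suppress=True)
c=load('top0')
A=lambda u,v,z:world(c,130+u/4.4-.5,95+v/4.4-.5,z)[:2]
B=lambda u,v,z:world(c,300+u/6-.5,145+v/6-.5,z)[:2]
def rect(ps): 
    ps=np.array(ps); m=ps.mean(0); d=(ps[0]+ps[1]-ps[2]-ps[3]); 
    print('centre',m,'yaw',np.degrees(np.arctan2(d[1],d[0])),'sizes',[np.linalg.norm(ps[i]-ps[(i+1)%4]) for i in range(4)])
print('rack');rect([A(447,62,.046),A(738,38,.046),A(760,275,.046),A(468,303,.046)])
print('basket');rect([A(120,345,.048),A(270,320,.048),A(310,535,.048),A(165,565,.048)])
print('tank');rect([B(160,80,.078),B(478,62,.078),B(513,512,.078),B(185,527,.078)])
for p in [(505,240),(571,247),(641,230)]: print('eye',A(*p,.017))
print('pick',A(432,542,.012),A(533,493,.012),A(673,428,.008))
print('bail',A(72,405,.053),A(92,530,.053))
print('edge', A(53,590,0),A(53,70,0))
for u,v in [(72,405),(82,470),(92,530),(484,518)]:
    print(world(c,130+u/4.4-.5,95+v/4.4-.5))
```

```text
rack
centre [ 0.6949 -0.1759] yaw 4.437720769622384 sizes [np.float64(0.18160815822252058), np.float64(0.14970762233237064), np.float64(0.18027450119295105), np.float64(0.15226146099506305)]
basket
centre [0.5284 0.0622] yaw 11.468111413293212 sizes [np.float64(0.09331783250760867), np.float64(0.13454240555841612), np.float64(0.0898160042464592), np.float64(0.13816690300150397)]
tank
centre [ 0.5242 -0.4043] yaw 2.099076427296163 sizes [np.float64(0.13904071438216123), np.float64(0.19623553351490863), np.float64(0.14099669636019613), np.float64(0.19491286167159325)]
eye [ 0.6568 -0.1136]
eye [ 0.6518 -0.1553]
eye [ 0.6622 -0.1997]
pick [ 0.4666 -0.0665] [ 0.4967 -0.13  ] [ 0.5371 -0.2185]
bail [0.5506 0.1494] [0.4743 0.1361]
edge [0.439  0.1745] [0.7755 0.18  ]
[0.551  0.1503 0.0499]
[0.5109 0.1429 0.0524]
[0.4743 0.1362 0.0526]
[ 0.4812 -0.0993  0.014 ]
```

Measurements match the given sizes: the rack is at (0.695,-0.176) with yaw about 4.4°, and the pick handle is at (0.480,-0.096) pointing -65°. The basket is at (0.528,0.062) with yaw about 11.5°, and the tank is at (0.524,-0.404) with yaw about 2°. I'll move to above the pick.

Call:
carry_out([
  [[20, 44, 0], [0, 0, -8.5]],
  [[20, 44, 0], [0, 0, -8.5]],
  [[20, 44, 0], [0, 0, -8.5]],
  [[20, 44, 0], [0, 0, -8.5]],
  [[20, 44, 0], [0, 0, -8.5]],
  [[20, 44, 0], [0, 0, -8.5]],
  [[20, 44, 0], [0, 0, -8.5]],
  [[20, 44, 0], [0, 0, -8.5]],
  [[20, 44, 0], [0, 0, -8.5]],
  [[20, 44, 0], [0, 0, -8.5]],
], gripper=0)

```text
time: 1.1
tcp_pos: [0.4258, -0.1872, 0.1767]
eef_rot: [3.142, 0.0, -1.042]
wrist_force: [0.5, -0.8, 0.5]
gripper_width: 0.504
gripper_force: 0.0
```

Call:
carry_out([
  [[22, 35, -10], [0, 0, -1.3]],
  [[22, 35, -10], [0, 0, 0]],
  [[0, 0, 0], [0, 0, 0]],
  [[0, 0, 0], [0, 0, 0]],
])

```text
time: 1.5
tcp_pos: [0.4694, -0.1182, 0.1563]
eef_rot: [3.14, 0.001, -1.057]
wrist_force: [-0.2, -0.6, -0.5]
gripper_width: 0.5
gripper_force: 0.0
```

Run:
```python
from h import *
s=manip.state(); print(s['tcp_pos'],np.degrees(s['eef_rot']))
c=cam('wrist','w1'); print(c['vfov'],c['position'],c['attitude'],c['cx'],c['cy'])
```

```text
[ 0.46935963 -0.1182306   0.15625824] [ 1.79920849e+02  5.43077044e-02 -6.05791570e+01]
62.78838515607285 [ 0.50965762 -0.19106568  0.36480762] [ 2.84522587e+00 -1.74570601e-03 -2.62802426e+00] 253.9140085128963 191.8026947367138
```

View pics/w1.png

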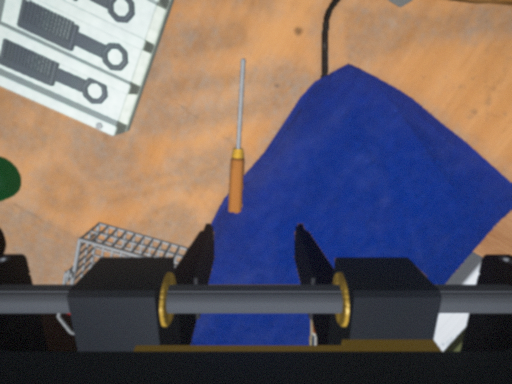

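The wrist view shows the pick handle from (235,212) to (238,155), the tip at (242,60) and eyes at (95,91), (116,56) and (121,8). I'll refine from these.

Run:
```python
from h import *
np.set_printoptions(precision=4,suppress=True)
c=load('w1')
r,f,t=[world(c,*p)[:2] for p in [(235,212,.018),(238,155,.018),(242,60,.012)]]
d=t-r; print(r,f,t,np.linalg.norm(d),np.degrees(np.arctan2(d[1],d[0])),'ctr',t-d/np.linalg.norm(d)*.135)
for p in [(95,91),(116,56),(121,8)]: print('eye',world(c,*p,.017)[:2])
print('rack corner front-left top',world(c,115,134,.046))
```

```text
[ 0.4643 -0.0666] [ 0.4936 -0.1277] [ 0.5374 -0.2162] 0.16652680840539186 -63.96891750537117 ctr [ 0.4781 -0.0949]
eye [ 0.6571 -0.1134]
eye [ 0.6508 -0.156 ]
eye [ 0.663 -0.199]
rack corner front-left top [ 0.6124 -0.091   0.046 ]
```

Call:
carry_out([
  [[10, 23, 0], [0, 0, -4]],
  [[0, 0, -45], [0, 0, 0]],
  [[0, 0, -45], [0, 0, 0]],
  [[0, 0, -30], [0, 0, 0]],
  [[0, 0, -20], [0, 0, 0]],
  [[0, 0, -8], [0, 0, 0]],
  [[0, 0, -5], [0, 0, 0]],
  [[0, 0, 0], [0, 0, 0]],
])

```text
time: 2.35
tcp_pos: [0.48, -0.0969, 0.0046]
eef_rot: [-3.141, -0.001, -1.131]
wrist_force: [0.3, -0.5, 0.4]
gripper_width: 0.499
gripper_force: 0.0
```

Call:
carry_out([
  [[0, 0, 0], [0, 0, 0]],
  [[0, 0, 0], [0, 0, 0]],
  [[0, 0, 0], [0, 0, 0]],
  [[0, 0, 0], [0, 0, 0]],
  [[0, 0, 0], [0, 0, 0]],
], gripper=1)

```text
time: 2.85
tcp_pos: [0.4798, -0.0961, 0.0043]
eef_rot: [-3.141, -0.0, -1.129]
wrist_force: [-0.5, -0.2, -0.6]
gripper_width: 0.137
gripper_force: 0.0
```

Call:
carry_out([
  [[0, 0, 0], [0, 0, 0]],
  [[0, 0, 0], [0, 0, 0]],
  [[0, 0, 0], [0, 0, 0]],
])

```text
time: 3.15
tcp_pos: [0.4796, -0.0961, 0.004]
eef_rot: [3.142, 0.0, -1.129]
wrist_force: [-0.6, 0.8, 0.8]
gripper_width: 0.005
gripper_force: 0.0
```

Run:
```python
from h import *
c=cam('wrist','w2'); print(c['position']); t=cam('top','t2')
a=cv2.imread('pics/w2.png'); b=cv2.imread('pics/t2.png')
b=cv2.resize(b[150:240,200:300],None,fx=4,fy=4,interpolation=cv2.INTER_CUBIC)
o=np.zeros((384,800,3),np.uint8); o[:,:400]=cv2.resize(a,(400,300)).__getitem__(slice(None)) if 0 else cv2.copyMakeBorder(cv2.resize(a,(400,300)),0,84,0,0,0); o[:360,400:]=b
cv2.imwrite('pics/m2.png',o)
```

```text
[ 0.51432007 -0.17159157  0.21261287]
```

View pics/m2.png

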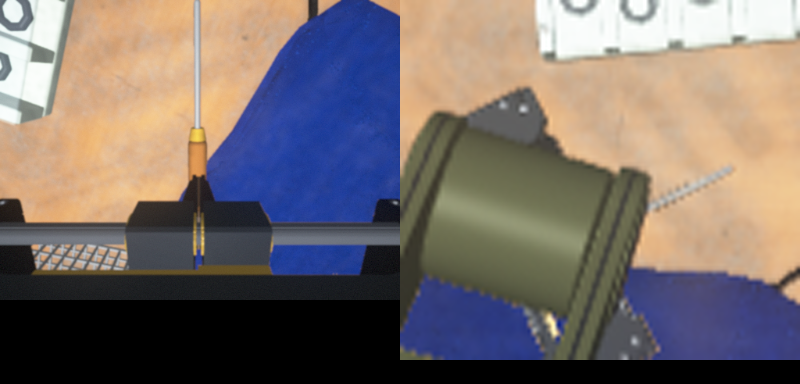

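Run:
```python
from h import *
np.set_printoptions(precision=4,suppress=True)
c=load('w2'); s=manip.state()
def proj(p):
    q=rot(c).T@(np.array(p)-c['position']); return q[:2]/q[2]*foc(c)+[c['cx'],c['cy']],q[2]
tp=s['tcp_pos']; print(tp,np.degrees(s['eef_rot']),proj(tp),proj(tp+[0,0,.019]))
print(rot(c)[:,2])
for k in [(253,185),(252,210),(251,165),(250,100)]:
    print(k,world(c,*k),c['depth'][k[1],k[0]],world(c,*k,.018))
```

```text
[ 0.4796 -0.0961  0.004 ] [179.9948   0.0049 -64.7126] (array([252.5156, 218.1713]), np.float64(0.22378803310336423)) (array([252.405 , 228.9672]), np.float64(0.2056112010097107))
[-0.1248  0.2631 -0.9567]
(253, 185) [ 0.4915 -0.1221  0.0186] 0.2014873 [ 0.4914 -0.122   0.018 ]
(252, 210) [ 0.485  -0.1067  0.0195] 0.20546676 [ 0.4847 -0.1062  0.018 ]
(251, 165) [ 0.498  -0.133   0.0168] 0.19954835 [ 0.4981 -0.1333  0.018 ]
(250, 100) [ 0.5154 -0.1685  0.0137] 0.19097935 [ 0.5154 -0.1686  0.018 ]
```

Run:
```python
from h import *
t=cam('scene','s2')
b=cv2.imread('pics/s2.png'); a=cv2.imread('pics/w2.png')
f=foc(t); q=rot(t).T@(manip.state()['tcp_pos']-t['position']); u,v=(q[:2]/q[2]*f+[t['cx'],t['cy']]).astype(int); print(u,v)
k=6; b=cv2.resize(b[v-45:v+45,u-33:u+33],None,fx=k,fy=k,interpolation=cv2.INTER_CUBIC)
a=cv2.resize(a[150:285,203:302],None,fx=4,fy=4,interpolation=cv2.INTER_CUBIC)
cv2.imwrite('pics/m3.png',np.hstack([b,a]))
```

```text
233 202
```

View pics/m3.png

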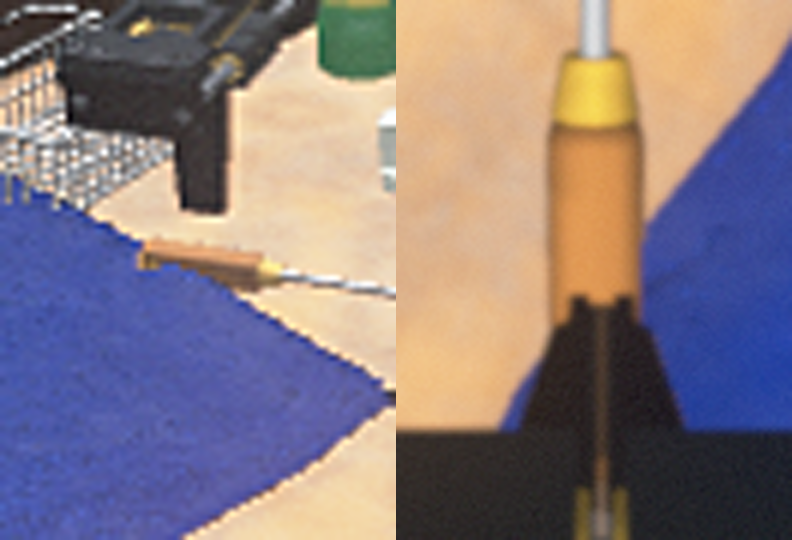

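Run:
```python
from h import *
np.set_printoptions(precision=4,suppress=True)
c=load('s2')
for p in [(198,208),(205,208),(215,208),(205,190),(200,250),(230,265)]: print(p,world(c,200+p[0]/6-.5,157+p[1]/6-.5))
c=load('w2')
for p in [(248,226),(258,226),(249,230),(258,230),(248,240)]: print(p,world(c,*p))
```

```text
(198, 208) [ 0.4758 -0.0976  0.0446]
(205, 208) [ 0.4798 -0.0983  0.0433]
(215, 208) [ 0.4789 -0.1068  0.0466]
(205, 190) [ 0.4785 -0.1003  0.0546]
(200, 250) [ 0.4818 -0.0909  0.0161]
(230, 265) [ 0.4802 -0.115   0.0168]
(248, 226) [ 0.487  -0.1061  0.0466]
(258, 226) [ 0.4822 -0.1093  0.0487]
(249, 230) [ 0.4863 -0.1062  0.0518]
(258, 230) [ 0.4821 -0.1088  0.053 ]
(248, 240) [ 0.4869 -0.1066  0.0658]
```

The fingertips actually end about 38 mm above the reported TCP. Both cameras agree, with tips at z≈0.042 and the handle top at 0.017. I'll open and go lower, watching the force.

Call:
carry_out([
  [[0, 0, 0], [0, 0, 0]],
  [[0, 0, 0], [0, 0, 0]],
  [[0, 0, 0], [0, 0, 0]],
  [[0, 0, 0], [0, 0, 0]],
  [[0, 0, 0], [0, 0, 0]],
  [[0, 0, -8], [0, 0, 0]],
  [[0, 0, -8], [0, 0, 0]],
  [[0, 0, -6], [0, 0, 0]],
  [[0, 0, 0], [0, 0, 0]],
], gripper=0.2)

```text
time: 4.2
tcp_pos: [0.4783, -0.0957, -0.0197]
eef_rot: [3.139, 0.002, -1.13]
wrist_force: [0.2, -0.5, 0.4]
gripper_width: 0.398
gripper_force: 0.0
```

Run:
```python
from h import *
np.set_printoptions(precision=4,suppress=True)
s=manip.state(); print(s['tcp_pos'],s['wrist_force'],s['gripper_width'],s['joint_pos'])
c=cam('scene','s3')
# lowest dark pixels of the near finger: list dark points near tcp by height
v,u=np.mgrid[140:230,190:275]; g=c['img'][140:230,190:275].max(2)
P=np.array([world(c,uu,vv) for uu,vv in zip(u[g<60],v[g<60])]); 
m=np.linalg.norm(P[:,:2]-s['tcp_pos'][:2],axis=1)<.05; P=P[m]; P=P[P[:,2]<.1]; P=P[np.argsort(P[:,2])]; print(P[:15])
```

```text
[ 0.4783 -0.0957 -0.0197] [ 0.1665 -0.4817  0.3752] 0.39767464300422894 [-0.3075 -0.0184  2.1568  0.      1.0064  2.3928]
[[ 0.4619 -0.1091  0.0206]
 [ 0.4636 -0.1117  0.0209]
 [ 0.4966 -0.0986  0.0241]
 [ 0.4541 -0.1003  0.0272]
 [ 0.4597 -0.1163  0.0274]
 [ 0.4556 -0.103   0.0276]
 [ 0.4525 -0.1023  0.0319]
 [ 0.4595 -0.1169  0.0345]
 [ 0.4547 -0.1222  0.0348]
 [ 0.4505 -0.1003  0.0353]
 [ 0.4598 -0.1122  0.036 ]
 [ 0.4497 -0.1058  0.0376]
 [ 0.4591 -0.1176  0.0382]
 [ 0.4507 -0.1003  0.0386]
 [ 0.4571 -0.1155  0.0415]]
```

Call:
carry_out([
  [[0, 0, -6], [0, 0, 0]],
  [[0, 0, -5], [0, 0, 0]],
  [[0, 0, -3], [0, 0, 0]],
  [[0, 0, -1], [0, 0, 0]],
  [[0, 0, 0], [0, 0, 0]],
])

```text
time: 4.75
tcp_pos: [0.4795, -0.0961, -0.0332]
eef_rot: [3.141, 0.0, -1.129]
wrist_force: [0.2, 0.1, 0.0]
gripper_width: 0.399
gripper_force: 0.0
```

Call:
carry_out([
  [[0, 0, 0], [0, 0, 0]],
  [[0, 0, 0], [0, 0, 0]],
  [[0, 0, 0], [0, 0, 0]],
  [[0, 0, 0], [0, 0, 0]],
  [[0, 0, 0], [0, 0, 0]],
  [[0, 0, 0], [0, 0, 0]],
], gripper=1)

```text
time: 5.35
tcp_pos: [0.4799, -0.0961, -0.0328]
eef_rot: [-3.141, -0.0, -1.129]
wrist_force: [0.0, 0.4, 0.9]
gripper_width: 0.164
gripper_force: 30.0
```

Call:
carry_out([
  [[0, 0, 25], [0, 0, 0]],
  [[0, 0, 25], [0, 0, 0]],
  [[-2, -4, 0], [0, 0, 8.5]],
  [[-2, -4, 0], [0, 0, 8.5]],
  [[-2, -4, 0], [0, 0, 8.5]],
  [[-2, -4, 0], [0, 0, 8.5]],
  [[-2, -4, 0], [0, 0, 8.5]],
  [[-2, -4, 0], [0, 0, 8.5]],
  [[-2, -4, 0], [0, 0, 8.5]],
  [[-2, -4, 0], [0, 0, 8.5]],
])

```text
time: 6.35
tcp_pos: [0.4632, -0.1281, 0.0167]
eef_rot: [-3.141, 0.001, 0.064]
wrist_force: [-0.8, -1.2, -1.1]
gripper_width: 0.166
gripper_force: 30.0
```

Call:
carry_out([
  [[0, 0, 0], [0, 0, 1]],
  [[0, 0, 0], [0, 0, 0]],
  [[0, 0, 0], [0, 0, 0]],
])

```text
time: 6.65
tcp_pos: [0.4636, -0.1279, 0.0169]
eef_rot: [-3.141, 0.0, 0.073]
wrist_force: [-0.1, 0.3, -0.7]
gripper_width: 0.16
gripper_force: 30.0
```

Run:
```python
from h import *
np.set_printoptions(precision=4,suppress=True)
s=manip.state(); print(s['tcp_pos'],np.degrees(s['eef_rot']))
c=cam('wrist','w4'); print(c['position'])
```

```text
[ 0.4636 -0.1279  0.0169] [-179.9915    0.0082    4.1741]
[ 0.5454 -0.1229  0.2255]
```

View pics/w4.png

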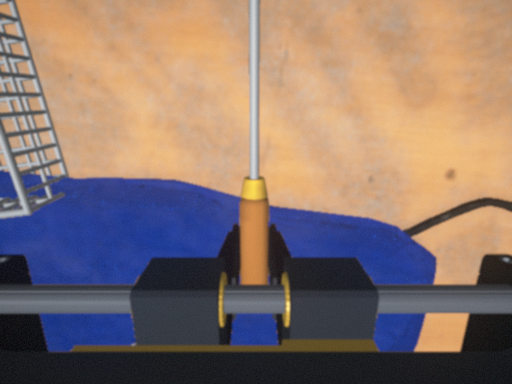

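Call:
carry_out([
  [[0, 0, -12], [0, 0, 0]],
  [[0, 0, -12], [0, 0, 0]],
  [[0, 0, 0], [0, 0, 0]],
  [[15, 1.1, 0], [0, 0, 0]],
  [[15, 1.1, 0], [0, 0, 0]],
  [[15, 1.2, 0], [0, 0, 0]],
  [[15, 1.2, 0], [0, 0, 0]],
  [[0, 0, 0], [0, 0, 0]],
  [[0, 0, 0], [0, 0, 0]],
])

```text
time: 7.6
tcp_pos: [0.5231, -0.1233, -0.0075]
eef_rot: [-3.141, 0.001, 0.075]
wrist_force: [0.1, 0.8, -0.9]
gripper_width: 0.166
gripper_force: 30.0
```

Run:
```python
from h import *
s=manip.state(); print(s['tcp_pos'],np.degrees(s['eef_rot']),s['wrist_force'])
c=cam('top','t5'); a=cv2.imread('pics/t5.png'); w=cam('wrist','w5'); b=cv2.imread('pics/w5.png')
a=cv2.resize(a[95:185,225:310],None,fx=4.7,fy=4.7,interpolation=cv2.INTER_CUBIC)
cv2.imwrite('pics/m5.png',np.hstack([a[:,:399],cv2.resize(b[0:200,130:330],(400,a.shape[0]))]))
```

```text
[ 0.52306573 -0.1233041  -0.00751192] [-1.79972624e+02  7.91390271e-02  4.29913007e+00] [ 0.14217065  0.77711165 -0.91715125]
```

View pics/m5.png

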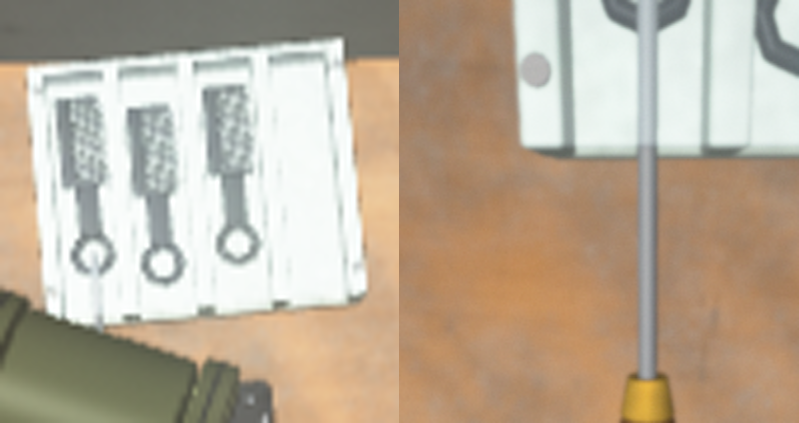

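The pick's tip ends at the centre of eye 1, at (94,252) in the crop. I'll lower it into the eye and drag.

Call:
carry_out([
  [[0, 0, -4], [0, 0, 0]],
  [[0, 0, -3.5], [0, 0, 0]],
  [[0, 0, -2.5], [0, 0, 0]],
  [[0, 0, 0], [0, 0, 0]],
  [[-8, -0.6, 0], [0, 0, 0]],
  [[-8, -0.6, 0], [0, 0, 0]],
  [[-8, -0.6, 0], [0, 0, 0]],
  [[-8, -0.6, 0], [0, 0, 0]],
  [[0, 0, 0], [0, 0, 0]],
])

```text
time: 8.6
tcp_pos: [0.4902, -0.1258, -0.0172]
eef_rot: [-3.141, 0.001, 0.074]
wrist_force: [-0.6, -0.5, -1.3]
gripper_width: 0.169
gripper_force: 30.0
```

Run:
```python
from h import *
s=manip.state(); print(s['tcp_pos'],s['wrist_force'])
c=cam('top','t6'); d=load('t5'); 
for k,x in (('t5',d),('t6',c)):
    g=x['img'][108:155,228:256].max(2).astype(int); v,u=np.nonzero(g<140); print(k,len(v),v.min()+108,v.max()+108,np.median(u)+228,np.median(v)+108)
```

```text
[ 0.4901638  -0.12580976 -0.01721618] [-0.56640249 -0.53587521 -1.27204456]
t5 7 117 145 239.0 121.0
t6 3 119 128 240.0 127.0
```

Call:
carry_out([
  [[-9, -0.65, 0], [0, 0, 0]],
  [[-9, -0.65, 0], [0, 0, 0]],
  [[-9, -0.65, 0], [0, 0, 0]],
  [[-9, -0.65, 0], [0, 0, 0]],
  [[-9, -0.65, 0], [0, 0, 0]],
  [[-8, -0.6, -2], [0, 0.6, 0]],
  [[-8, -0.6, -2], [0, 0.6, 0]],
  [[-8, -0.6, -2], [0, 0.6, 0]],
  [[-8, -0.6, -2], [0, 0.7, 0]],
  [[0, 0, 0], [0, 0, 0]],
])

```text
time: 9.65
tcp_pos: [0.4135, -0.1313, -0.0256]
eef_rot: [-3.138, 0.045, 0.075]
wrist_force: [-0.0, -0.5, -1.2]
gripper_width: 0.162
gripper_force: 30.0
```

Run:
```python
from h import *
s=manip.state(); print(s['tcp_pos'],s['wrist_force'],np.degrees(s['eef_rot']))
c=cam('top','t7'); a=cv2.imread('pics/t7.png'); w=cam('wrist','w7'); b=cv2.imread('pics/w7.png')
a=cv2.resize(a[95:185,225:310],None,fx=4.7,fy=4.7,interpolation=cv2.INTER_CUBIC)
cv2.imwrite('pics/m7.png',np.hstack([a[:,:399],cv2.resize(b[0:200,130:330],(400,a.shape[0]))]))
```

```text
[ 0.41354044 -0.13134109 -0.02563895] [-0.03468194 -0.45383861 -1.15982086] [-179.77083432    2.59546466    4.27755748]
```

View pics/m7.png

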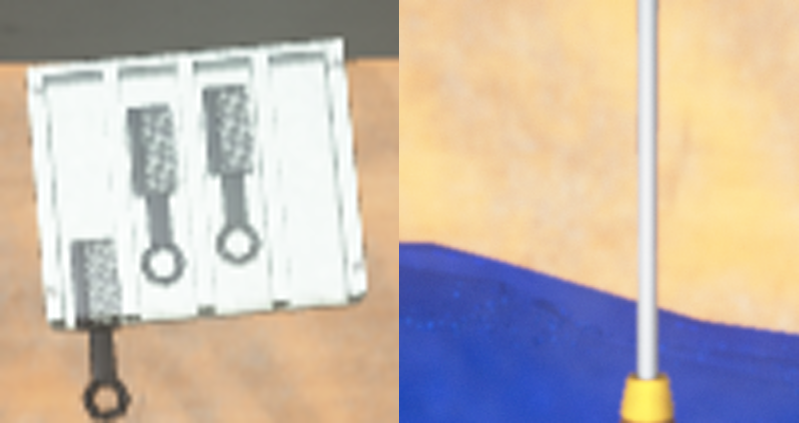

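Comb 1 is half out, with its eye at (105,398) in the crop. I'll keep dragging.

Call:
carry_out([
  [[-8, -0.6, 0], [0, 0, 0]],
  [[-8, -0.6, 0], [0, 0, 0]],
  [[-8, -0.6, 0], [0, 0, 0]],
  [[-8, -0.6, 0], [0, 0, 0]],
  [[-8, -0.6, 0], [0, 0, 0]],
  [[-4, -0.3, 0], [0, 0, 0]],
  [[0, 0, 0], [0, 0, 0]],
])

```text
time: 10.45
tcp_pos: [0.3701, -0.1349, -0.025]
eef_rot: [-3.138, 0.043, 0.074]
wrist_force: [-0.4, -0.6, -0.9]
gripper_width: 0.167
gripper_force: 30.0
```

```bash
cat >> h.py <<'E'
def darkblob(c,x0,x1,y0,y1,z=.004,th=70):
    """dark (comb) pixels of an image as seen on a plane z, inside a world box"""
    v,u=np.nonzero(c['img'].max(2)<th); f=foc(c); D=np.stack([(u-c['cx'])/f,(v-c['cy'])/f,np.ones(len(u))],1)@rot(c).T
    P=c['position']+D*((z-c['position'][2])/D[:,2])[:,None]
    return P[(P[:,0]>x0)&(P[:,0]<x1)&(P[:,1]>y0)&(P[:,1]<y1)][:,:2]
E
python3 - <<'E'
from h import *
np.set_printoptions(precision=4,suppress=True)
s=manip.state(); print(s['tcp_pos'],s['wrist_force'])
c=load('t7'); print('eye t7',world(c,225+105/4.7-.5,95+398/4.7-.5,.004))
c=cam('top','t8')
P=darkblob(c,.48,.64,-.15,-.09); print(len(P),P.min(0),P.max(0),P.mean(0))
if len(P)>5:
    w,V=np.linalg.eigh(np.cov(P.T)); print(np.degrees(np.arctan2(V[1,1],V[0,1])))
E
```

```text
[ 0.3701 -0.1349 -0.025 ] [-0.3516 -0.6259 -0.8643]
eye t7 [ 0.5739 -0.1197  0.004 ]Traceback (most recent call last):
  File "<stdin>", line 6, in <module>
    return umr_minimum(a, axis, None, out, keepdims, initial, where)
ValueError: zero-size array to reduction operation minimum which has no identity
```

Run:
```python
from h import *
np.set_printoptions(precision=4,suppress=True)
c=load('t8')
v,u=np.mgrid[150:200,236:262]; m=c['img'][150:200,236:262].max(2)<110
P=np.array([world(c,a,b) for a,b in zip(u[m],v[m])]); P=P[np.argsort(P[:,0])]
P=P[P[:,0]<.66]
print(len(P)); print(P[::max(1,len(P)//22)])
```

```text
105
[[ 0.5612 -0.1152  0.0207]
 [ 0.5615 -0.1234  0.0173]
 [ 0.5646 -0.1261  0.0143]
 [ 0.5669 -0.129   0.0185]
 [ 0.5701 -0.1289  0.0153]
 [ 0.5724 -0.1125  0.0206]
 [ 0.5751 -0.1318  0.019 ]
 [ 0.5781 -0.1153  0.0189]
 [ 0.5809 -0.118   0.0183]
 [ 0.5832 -0.1237  0.0218]
 [ 0.5839 -0.1263  0.0167]
 [ 0.5869 -0.1152  0.0158]
 [ 0.5892 -0.1153  0.019 ]
 [ 0.5921 -0.1181  0.0184]
 [ 0.5948 -0.1236  0.0185]
 [ 0.5972 -0.1127  0.0219]
 [ 0.6001 -0.1155  0.021 ]
 [ 0.6006 -0.1209  0.0171]
 [ 0.6033 -0.1237  0.0179]
 [ 0.6061 -0.1154  0.0181]
 [ 0.6087 -0.1155  0.0197]
 [ 0.6113 -0.121   0.0201]
 [ 0.6123 -0.1125  0.015 ]
 [ 0.6142 -0.1072  0.0204]
 [ 0.6147 -0.1098  0.0171]
 [ 0.6168 -0.1128  0.0213]
 [ 0.6205 -0.1265  0.0152]]
```

Comb 1 is still level, with its eye at (0.574,-0.120): the hook slipped out when I lowered it too early. I'll hook it again.

Call:
carry_out([
  [[0, 0, 6], [0, -1, 0]],
  [[0, 0, 6], [0, -1, 0]],
  [[0, 0, 6], [0, -0.5, 0]],
  [[17, 1.3, 0], [0, 0, 0]],
  [[17, 1.3, 0], [0, 0, 0]],
  [[18, 1.3, 0], [0, 0, 0]],
  [[18, 1.3, 0], [0, 0, 0]],
  [[0, 0, 0], [0, 0, 0]],
  [[0, 0, -6], [0, 0, 0]],
  [[0, 0, -6], [0, 0, 0]],
])

```text
time: 11.5
tcp_pos: [0.4399, -0.1296, -0.0194]
eef_rot: [-3.141, 0.0, 0.075]
wrist_force: [0.1, -0.0, -0.9]
gripper_width: 0.169
gripper_force: 30.0
```

Call:
carry_out([
  [[0, 0, 0], [0, 0, 0]],
  [[-6, -0.4, 0], [0, 0, 0]],
  [[-6, -0.4, 0], [0, 0, 0]],
  [[-6, -0.4, 0], [0, 0, 0]],
  [[-6, -0.4, 0], [0, 0, 0]],
  [[0, 0, 0], [0, 0, 0]],
])

```text
time: 12.1
tcp_pos: [0.4157, -0.1312, -0.019]
eef_rot: [-3.142, 0.0, 0.074]
wrist_force: [-0.3, 0.1, -1.2]
gripper_width: 0.162
gripper_force: 30.0
```

```bash
cat > cb.py <<'E'
from h import *
import sys
np.set_printoptions(precision=4,suppress=True)
def comb(c,y0,y1,x0=.42,x1=.62,th=110):
    m=c['img'].max(2)<th; v,u=np.nonzero(m); f=foc(c)
    D=np.stack([(u-c['cx'])/f,(v-c['cy'])/f,np.ones(len(u))],1)@rot(c).T
    P=c['position']+D*c['depth'][v,u][:,None]
    P=P[(P[:,0]>x0)&(P[:,0]<x1)&(P[:,1]>y0)&(P[:,1]<y1)&(P[:,2]<.03)]
    return P[np.argsort(P[:,0])]
if __name__=='__main__':
    s=manip.state(); print(s['tcp_pos'],np.degrees(s['eef_rot']),s['wrist_force'])
    P=comb(cam('top','tx'),float(sys.argv[1]),float(sys.argv[2])); print(len(P)); 
    print(P[::max(1,len(P)//12)])
E
python3 cb.py -.16 -.08
```

```text
[ 0.4157 -0.1312 -0.019 ] [-179.995     0.0154    4.2567] [-0.274   0.1289 -1.173 ]
142
[[ 0.4566 -0.1582  0.0132]
 [ 0.468  -0.1252  0.0105]
 [ 0.5436 -0.1143  0.0032]
 [ 0.5515 -0.1313  0.0068]
 [ 0.5595 -0.1314  0.0103]
 [ 0.5652 -0.1259  0.0096]
 [ 0.5708 -0.1204  0.0102]
 [ 0.5765 -0.1232  0.0094]
 [ 0.5836 -0.1181  0.019 ]
 [ 0.5901 -0.1234  0.0125]
 [ 0.5958 -0.1067  0.0126]
 [ 0.6033 -0.1098  0.0183]
 [ 0.6123 -0.1125  0.0146]]
```

Comb 1 tipped as expected, with its eye on the desk near x=0.557. I'll hook it low and pull it all the way out.

Call:
carry_out([
  [[6.5, 0.5, 0], [0, 0, 0]],
  [[0, 0, -2], [0, 0.9, 0]],
  [[0, 0, -2.5], [0, 0.9, 0]],
  [[0, 0, -2], [0, 0.8, 0]],
  [[0, 0, 0], [0, 0, 0]],
  [[-8, -0.6, 0], [0, 0, 0]],
  [[-8, -0.6, 0], [0, 0, 0]],
  [[-8, -0.6, 0], [0, 0, 0]],
  [[-8, -0.6, 0], [0, 0, 0]],
  [[-8, -0.6, 0], [0, 0, 0]],
])

```text
time: 13.15
tcp_pos: [0.3822, -0.1338, -0.0255]
eef_rot: [-3.138, 0.045, 0.075]
wrist_force: [-0.3, -0.3, -1.1]
gripper_width: 0.167
gripper_force: 30.0
```

Call:
carry_out([
  [[-8, -0.6, 0], [0, 0, 0]],
  [[-8, -0.6, 0], [0, 0, 0]],
  [[0, 0, 0], [0, 0, 0]],
])

```text
time: 13.45
tcp_pos: [0.366, -0.1349, -0.0256]
eef_rot: [-3.138, 0.046, 0.074]
wrist_force: [-0.4, 0.4, 0.2]
gripper_width: 0.165
gripper_force: 30.0
```

```bash
python3 cb.py -.16 -.08
```

```text
[ 0.366  -0.1349 -0.0256] [-179.797     2.6203    4.2501] [-0.4361  0.4007  0.1672]
189
[[ 0.4212 -0.1332  0.0126]
 [ 0.4707 -0.1335  0.0098]
 [ 0.4961 -0.1362 -0.0003]
 [ 0.5069 -0.1171  0.0087]
 [ 0.5156 -0.1308  0.0013]
 [ 0.5239 -0.1226  0.0038]
 [ 0.535  -0.1283  0.0041]
 [ 0.5434 -0.1172  0.005 ]
 [ 0.5518 -0.1145  0.0053]
 [ 0.5632 -0.1117  0.0045]
 [ 0.5771 -0.1147  0.0055]
 [ 0.5885 -0.1147  0.0046]
 [ 0.595  -0.1285 -0.0024]]
```

Comb 1 is flat on the desk in front of the rack. Next is comb 2, the same way.

Call:
carry_out([
  [[0, 0, 6], [0, -0.9, 0]],
  [[0, 0, 6], [0, -0.9, 0]],
  [[0, 0, 6], [0, -0.8, 0]],
  [[23, -8.8, 0], [0, 0, 0]],
  [[23, -8.8, 0], [0, 0, 0]],
  [[23, -8.8, 0], [0, 0, 0]],
  [[23, -8.7, 0], [0, 0, 0]],
  [[0, 0, 0], [0, 0, 0]],
  [[0, 0, 0], [0, 0, 0]],
])

```text
time: 14.4
tcp_pos: [0.4591, -0.17, -0.0072]
eef_rot: [-3.141, 0.0, 0.075]
wrist_force: [0.6, -0.3, -1.3]
gripper_width: 0.166
gripper_force: 30.0
```

Call:
carry_out([
  [[15, 1.1, 0], [0, 0, 0]],
  [[15, 1.1, 0], [0, 0, 0]],
  [[15, 1.1, 0], [0, 0, 0]],
  [[14.5, 1.1, 0], [0, 0, 0]],
  [[0, 0, 0], [0, 0, 0]],
  [[0, 0, 0], [0, 0, 0]],
])

```text
time: 15.0
tcp_pos: [0.5175, -0.1653, -0.0076]
eef_rot: [-3.141, 0.001, 0.075]
wrist_force: [-0.1, 0.3, -1.4]
gripper_width: 0.165
gripper_force: 30.0
```

Run:
```python
from h import *
s=manip.state(); print(s['tcp_pos'],np.degrees(s['eef_rot']),s['wrist_force'])
```

```text
[ 0.51752842 -0.16525848 -0.00758073] [-1.79976440e+02  5.60518887e-02  4.30646731e+00] [-0.08897862  0.29348329 -1.42314378]
```

Exactly where I wanted it. Now down into the eye, and drag level until the comb tips.

Call:
carry_out([
  [[0, 0, -4], [0, 0, 0]],
  [[0, 0, -3.5], [0, 0, 0]],
  [[0, 0, -2.7], [0, 0, 0]],
  [[0, 0, 0], [0, 0, 0]],
  [[-8, -0.6, 0], [0, 0, 0]],
  [[-8, -0.6, 0], [0, 0, 0]],
  [[-8, -0.6, 0], [0, 0, 0]],
  [[-8, -0.6, 0], [0, 0, 0]],
  [[-8, -0.6, 0], [0, 0, 0]],
  [[-8, -0.6, 0], [0, 0, 0]],
])

```text
time: 16.0
tcp_pos: [0.4699, -0.1693, -0.0176]
eef_rot: [3.142, -0.0, 0.075]
wrist_force: [-0.4, -0.4, -1.6]
gripper_width: 0.165
gripper_force: 30.0
```

Call:
carry_out([
  [[-8, -0.6, 0], [0, 0, 0]],
  [[-8, -0.6, 0], [0, 0, 0]],
  [[-8, -0.6, 0], [0, 0, 0]],
  [[-8, -0.6, 0], [0, 0, 0]],
  [[-8, -0.6, 0], [0, 0, 0]],
  [[-7, -0.5, 0], [0, 0, 0]],
  [[0, 0, 0], [0, 0, 0]],
])

```text
time: 16.7
tcp_pos: [0.4226, -0.1726, -0.0179]
eef_rot: [-3.141, 0.001, 0.074]
wrist_force: [-0.4, -0.6, -1.2]
gripper_width: 0.169
gripper_force: 30.0
```

```bash
python3 cb.py -.19 -.142
```

```text
[ 0.4226 -0.1726 -0.0179] [-179.9815    0.035     4.2556] [-0.3657 -0.5558 -1.1923]
107
[[ 0.5569 -0.1591  0.0055]
 [ 0.5627 -0.1508  0.0049]
 [ 0.5678 -0.1537  0.0092]
 [ 0.5738 -0.1565  0.0057]
 [ 0.5788 -0.1594  0.0103]
 [ 0.5816 -0.1566  0.0106]
 [ 0.5872 -0.1622  0.0097]
 [ 0.5921 -0.1623  0.0151]
 [ 0.5972 -0.1569  0.0188]
 [ 0.601  -0.154   0.0119]
 [ 0.6061 -0.1569  0.0152]
 [ 0.6089 -0.1569  0.0151]
 [ 0.6141 -0.1542  0.0182]
 [ 0.6196 -0.1515  0.019 ]]
```

Run:
```python
from cb import *
P=comb(load('tx'),-.19,-.142); P=P[P[:,0]<.592]
for x in np.arange(.55,.592,.0028):
    q=P[(P[:,0]>=x)&(P[:,0]<x+.0028)]; print(round(x,4),np.sort(q[:,1]),q[:,2].mean() if len(q) else '')
```

```text
0.55 [] 
0.5528 [] 
0.5556 [-0.1675 -0.1591] 0.004822037819883995
0.5584 [-0.1703 -0.1675 -0.1592 -0.1564 -0.1536] 0.005880881825051887
0.5612 [-0.1732 -0.1704 -0.1536 -0.1508] 0.003856968671124672
0.564 [-0.1732 -0.1704 -0.1537 -0.1509] 0.0072078432829780215
0.5668 [-0.1732 -0.1537 -0.1509] 0.008869705380458504
0.5696 [-0.1732 -0.1704 -0.1537 -0.1509] 0.009009732823246352
0.5724 [-0.1705 -0.1565 -0.1537] 0.00690783382459396
0.5752 [-0.1705 -0.1677 -0.1649 -0.1621 -0.1593 -0.1566] 0.009061091286876044
0.578 [-0.1677 -0.1649 -0.1622 -0.1594 -0.1566] 0.008573905017223948
0.5808 [-0.1677 -0.165  -0.1622 -0.1594 -0.1566] 0.011900288957996974
0.5836 [-0.1678 -0.165  -0.1622 -0.1594 -0.1567] 0.009997380390704391
0.5864 [-0.1678 -0.165  -0.1622 -0.1595 -0.1567] 0.010031060232876986
0.5892 [-0.1678 -0.1651 -0.1623 -0.1595 -0.1567] 0.010689634538818726
```

Ring 2 is centred at (0.566,-0.162).

Call:
carry_out([
  [[8, 0.6, 0], [0, 0, 0]],
  [[0, 0, -2.5], [0, 0.9, 0]],
  [[0, 0, -3], [0, 0.9, 0]],
  [[0, 0, -2], [0, 0.8, 0]],
  [[0, 0, 0], [0, 0, 0]],
  [[-8, -0.6, 0], [0, 0, 0]],
  [[-8, -0.6, 0], [0, 0, 0]],
  [[-8, -0.6, 0], [0, 0, 0]],
  [[-8, -0.6, 0], [0, 0, 0]],
  [[-8, -0.6, 0], [0, 0, 0]],
])

```text
time: 17.75
tcp_pos: [0.3907, -0.1752, -0.0251]
eef_rot: [-3.138, 0.045, 0.075]
wrist_force: [-0.4, 0.5, -1.0]
gripper_width: 0.167
gripper_force: 30.0
```

Call:
carry_out([
  [[-8, -0.6, 0], [0, 0, 0]],
  [[-8, -0.6, 0], [0, 0, 0]],
  [[-8, -0.6, 0], [0, 0, 0]],
  [[0, 0, 0], [0, 0, 0]],
])

```text
time: 18.15
tcp_pos: [0.3665, -0.1769, -0.0254]
eef_rot: [-3.138, 0.046, 0.074]
wrist_force: [-0.6, 0.8, -0.3]
gripper_width: 0.165
gripper_force: 30.0
```

```bash
python3 cb.py -.19 -.142
```

```text
[ 0.3665 -0.1769 -0.0254] [-179.7901    2.6284    4.2524] [-0.5797  0.8437 -0.2623]
164
[[ 0.4262 -0.1855  0.0026]
 [ 0.4592 -0.183   0.0094]
 [ 0.5009 -0.1586  0.0094]
 [ 0.5093 -0.1753  0.0054]
 [ 0.5176 -0.1699  0.007 ]
 [ 0.5235 -0.1644  0.0034]
 [ 0.5318 -0.1673  0.0037]
 [ 0.5427 -0.1701  0.0066]
 [ 0.5509 -0.1563  0.0096]
 [ 0.5624 -0.1536  0.0069]
 [ 0.5712 -0.1593  0.0037]
 [ 0.582  -0.151   0.0078]
 [ 0.5941 -0.1567  0.0015]]
```

Comb 2 is out. Now comb 3.

Call:
carry_out([
  [[0, 0, 6], [0, -0.9, 0]],
  [[0, 0, 6], [0, -0.9, 0]],
  [[0, 0, 6], [0, -0.8, 0]],
  [[25.6, -9.2, 0], [0, 0, 0]],
  [[25.6, -9.2, 0], [0, 0, 0]],
  [[25.6, -9.2, 0], [0, 0, 0]],
  [[25.6, -9.2, 0], [0, 0, 0]],
  [[0, 0, 0], [0, 0, 0]],
  [[0, 0, 0], [0, 0, 0]],
])

```text
time: 19.1
tcp_pos: [0.4701, -0.2137, -0.0069]
eef_rot: [-3.141, 0.0, 0.075]
wrist_force: [-0.1, 0.7, -0.7]
gripper_width: 0.167
gripper_force: 30.0
```

Call:
carry_out([
  [[15, 1.1, 0], [0, 0, 0]],
  [[15, 1.1, 0], [0, 0, 0]],
  [[15, 1.1, 0], [0, 0, 0]],
  [[15, 1.1, 0], [0, 0, 0]],
  [[0, 0, 0], [0, 0, 0]],
  [[0, 0, 0], [0, 0, 0]],
])

```text
time: 19.7
tcp_pos: [0.5297, -0.2089, -0.0073]
eef_rot: [-3.141, 0.001, 0.075]
wrist_force: [-0.1, -0.9, -1.0]
gripper_width: 0.167
gripper_force: 30.0
```

Call:
carry_out([
  [[0, 0, -4], [0, 0, 0]],
  [[0, 0, -3.5], [0, 0, 0]],
  [[0, 0, -2.7], [0, 0, 0]],
  [[0, 0, 0], [0, 0, 0]],
  [[-8, -0.6, 0], [0, 0, 0]],
  [[-8, -0.6, 0], [0, 0, 0]],
  [[-8, -0.6, 0], [0, 0, 0]],
  [[-8, -0.6, 0], [0, 0, 0]],
  [[-8, -0.6, 0], [0, 0, 0]],
  [[-8, -0.6, 0], [0, 0, 0]],
])

```text
time: 20.7
tcp_pos: [0.4813, -0.213, -0.0173]
eef_rot: [3.141, -0.0, 0.075]
wrist_force: [-0.0, -0.5, 0.9]
gripper_width: 0.166
gripper_force: 30.0
```

Call:
carry_out([
  [[-8, -0.6, 0], [0, 0, 0]],
  [[-8, -0.6, 0], [0, 0, 0]],
  [[-8, -0.6, 0], [0, 0, 0]],
  [[-8, -0.6, 0], [0, 0, 0]],
  [[-8, -0.6, 0], [0, 0, 0]],
  [[-8, -0.6, 0], [0, 0, 0]],
  [[-8, -0.6, 0], [0, 0, 0]],
  [[0, 0, 0], [0, 0, 0]],
])

```text
time: 21.5
tcp_pos: [0.4249, -0.217, -0.0177]
eef_rot: [-3.141, 0.001, 0.074]
wrist_force: [0.5, 0.3, -1.4]
gripper_width: 0.163
gripper_force: 30.0
```

```bash
cat > ring.py <<'E'
from cb import *
s=manip.state(); print(s['tcp_pos'],np.degrees(s['eef_rot']))
P=comb(cam('top','tx'),float(sys.argv[1]),float(sys.argv[2]),.5)
for x in np.arange(.5,.62,.0042):
    q=P[(P[:,0]>=x)&(P[:,0]<x+.0042)]
    if len(q): print(round(x,4),np.sort(q[:,1]).round(3),q[:,2].mean().round(3))
E
python3 ring.py -.24 -.185
```

```text
[ 0.4249 -0.217  -0.0177] [-179.9742    0.0399    4.2489]
0.5588 [-0.212 -0.206 -0.204] 0.006
0.563 [-0.215 -0.212 -0.204 -0.201] 0.004
0.5672 [-0.218 -0.218 -0.215 -0.215 -0.198 -0.198] 0.006
0.5714 [-0.218 -0.198 -0.195] 0.007
0.5756 [-0.218 -0.215 -0.215 -0.201 -0.198 -0.198 -0.196] 0.008
0.5798 [-0.215 -0.212 -0.21  -0.209 -0.207 -0.207 -0.204 -0.204 -0.201] 0.009
0.584 [-0.212 -0.21  -0.207 -0.204 -0.201 -0.201] 0.011
0.5882 [-0.21  -0.21  -0.207 -0.207 -0.204 -0.204 -0.201] 0.011
0.5924 [-0.21  -0.207 -0.204 -0.201 -0.201] 0.012
0.5966 [-0.21  -0.21  -0.207 -0.207 -0.204 -0.204 -0.201 -0.201] 0.014
0.6008 [-0.209 -0.207 -0.204 -0.201] 0.016
0.605 [-0.21  -0.21  -0.207 -0.207 -0.204 -0.204 -0.201 -0.201] 0.016
0.6092 [-0.21  -0.207 -0.204 -0.201 -0.198 -0.196] 0.017
0.6134 [-0.21  -0.207 -0.204 -0.201 -0.199 -0.196 -0.193 -0.193] 0.017
0.6176 [-0.196 -0.193] 0.019
```

Call:
carry_out([
  [[11, 0.4, 0], [0, 0, 0]],
  [[0, 0, -2.5], [0, 0.9, 0]],
  [[0, 0, -3], [0, 0.9, 0]],
  [[0, 0, -2], [0, 0.8, 0]],
  [[0, 0, 0], [0, 0, 0]],
  [[-8, -0.6, 0], [0, 0, 0]],
  [[-8, -0.6, 0], [0, 0, 0]],
  [[-8, -0.6, 0], [0, 0, 0]],
  [[-8, -0.6, 0], [0, 0, 0]],
  [[-8, -0.6, 0], [0, 0, 0]],
])

```text
time: 22.55
tcp_pos: [0.3961, -0.2198, -0.0248]
eef_rot: [-3.138, 0.045, 0.074]
wrist_force: [0.4, -0.5, -1.4]
gripper_width: 0.165
gripper_force: 30.0
```

Call:
carry_out([
  [[-8, -0.6, 0], [0, 0, 0]],
  [[-8, -0.6, 0], [0, 0, 0]],
  [[-8, -0.6, 0], [0, 0, 0]],
  [[-6, -0.4, 0], [0, 0, 0]],
  [[0, 0, 0], [0, 0, 0]],
])

```text
time: 23.05
tcp_pos: [0.3661, -0.2218, -0.0251]
eef_rot: [-3.138, 0.046, 0.074]
wrist_force: [-0.1, -0.4, -0.4]
gripper_width: 0.166
gripper_force: 30.0
```

```bash
python3 ring.py -.24 -.185
```

```text
[ 0.3661 -0.2218 -0.0251] [-179.7887    2.6246    4.2559]
0.5 [-0.225 -0.223 -0.222 -0.22  -0.203 -0.2   -0.2  ] 0.004
0.5042 [-0.222 -0.203 -0.2  ] 0.005
0.5084 [-0.222 -0.22  -0.22  -0.206 -0.206 -0.203 -0.203] 0.005
0.5126 [-0.22  -0.217 -0.214 -0.211 -0.209 -0.206] 0.005
0.5168 [-0.217 -0.217 -0.214 -0.214 -0.212 -0.212 -0.209 -0.209 -0.206 -0.206] 0.004
0.521 [-0.217 -0.214 -0.212 -0.209 -0.206] 0.005
0.5252 [-0.215 -0.214 -0.212 -0.212 -0.209 -0.209 -0.206 -0.206] 0.004
0.5294 [-0.214 -0.212 -0.209] 0.006
0.5336 [-0.215 -0.215 -0.212 -0.212 -0.209 -0.209 -0.206] 0.003
0.5378 [-0.215 -0.212 -0.209 -0.206] 0.004
0.542 [-0.215 -0.215 -0.212 -0.212 -0.209 -0.209 -0.207 -0.206 -0.203] 0.005
0.5462 [-0.201] 0.005
0.5504 [-0.204 -0.204 -0.201 -0.201] 0.004
0.5546 [-0.204 -0.201] 0.004
0.5588 [-0.204 -0.201 -0.201] 0.004
0.563 [-0.204 -0.201] 0.003
0.5672 [-0.201 -0.201 -0.196 -0.196] 0.004
0.5714 [-0.201 -0.198] 0.005
0.5756 [-0.201 -0.201 -0.198 -0.198] 0.006
0.5798 [-0.201 -0.198] 0.002
0.584 [-0.201 -0.199 -0.198] 0.007
0.5882 [-0.199] 0.002
0.5924 [-0.202 -0.201 -0.199 -0.199 -0.196] 0.004
0.5966 [-0.21] -0.0
```

All three combs are out. I'll lay the pick on the towel, away from the combs.

Call:
carry_out([
  [[0, 0, 6], [0, -1.3, 0]],
  [[0, 0, 6], [0, -1.3, 0]],
  [[-18, 6, 0], [0, 0, 0]],
  [[-18, 6, 0], [0, 0, 0]],
  [[-18, 6, 0], [0, 0, 0]],
  [[-17, 6, 0], [0, 0, 0]],
  [[0, 0, 0], [0, 0, 0]],
  [[0, 0, -8], [0, 0, 0]],
  [[0, 0, -5], [0, 0, 0]],
  [[0, 0, -2], [0, 0, 0]],
])

```text
time: 24.1
tcp_pos: [0.2961, -0.1977, -0.0286]
eef_rot: [-3.14, 0.001, 0.075]
wrist_force: [-0.0, 0.9, -0.8]
gripper_width: 0.167
gripper_force: 30.0
```

Call:
carry_out([
  [[0, 0, -1], [0, 0, 0]],
  [[0, 0, 0], [0, 0, 0]],
])

```text
time: 24.3
tcp_pos: [0.2962, -0.1979, -0.0291]
eef_rot: [-3.141, 0.001, 0.075]
wrist_force: [-0.4, 0.3, -0.0]
gripper_width: 0.163
gripper_force: 30.0
```

Call:
carry_out([
  [[0, 0, 0], [0, 0, 0]],
  [[0, 0, 0], [0, 0, 0]],
  [[0, 0, 0], [0, 0, 0]],
  [[0, 0, 0], [0, 0, 0]],
  [[0, 0, 20], [0, 0, 0]],
  [[0, 0, 40], [0, 0, 0]],
  [[0, 0, 40], [0, 0, 0]],
  [[0, 0, 0], [0, 0, 0]],
], gripper=0.3)

```text
time: 25.1
tcp_pos: [0.2996, -0.2011, 0.0775]
eef_rot: [3.133, -0.008, 0.075]
wrist_force: [0.5, -0.6, 0.2]
gripper_width: 0.353
gripper_force: 0.0
```

Run:
```python
from h import *
s=manip.state(); print(s['tcp_pos'],s['gripper_width'])
c=cam('top','t9'); a=cv2.imread('pics/t9.png')
a=cv2.resize(a[95:265,130:330],None,fx=3.5,fy=3.5,interpolation=cv2.INTER_CUBIC); cv2.imwrite('pics/m9.png',a)
```

```text
[ 0.29956264 -0.20111306  0.07748338] 0.35312488068470843
```

View pics/m9.png

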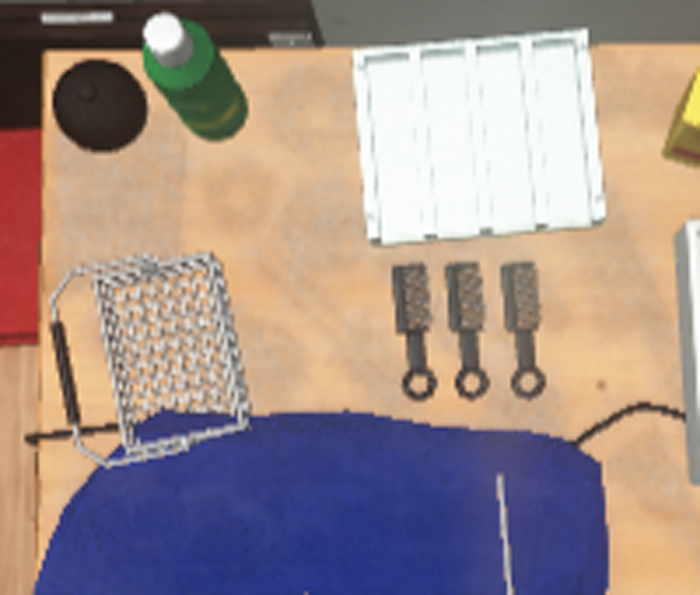

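The rack is empty and the three combs lie flat, with eyes at (419,382), (472,382) and (527,381). The pick is on the towel and the basket hasn't moved.

Run:
```python
from h import *
np.set_printoptions(precision=4,suppress=True)
c=load('t9'); A=lambda u,v,z:world(c,130+u/3.5-.5,95+v/3.5-.5,z)[:2]
for e,t in (((419,382),(410,265)),((472,382),(464,263)),((527,381),(518,263))):
    E,T=A(*e,.005),A(*t,.005); d=T-E; n=np.linalg.norm(d); print('eye',E,'neck',E+d/n*.025,'len',n,'yaw',np.degrees(np.arctan2(d[1],d[0])))
ps=np.array([A(95,280,.048),A(212,255,.048),A(247,425,.048),A(130,450,.048)]); d=ps[0]+ps[1]-ps[2]-ps[3]; print(ps.mean(0),np.degrees(np.arctan2(d[1],d[0])))
```

```text
eye [ 0.5052 -0.1259] neck [ 0.5302 -0.1242] len 0.09403213701438952 yaw 3.9874806953745563
eye [ 0.5048 -0.168 ] neck [ 0.5298 -0.1665] len 0.095517463056118 yaw 3.2487798963742778
eye [ 0.5052 -0.2116] neck [ 0.5301 -0.21  ] len 0.09471406682857518 yaw 3.5687833580171557
[0.5272 0.063 ] 12.042233793747636
```

Call:
carry_out([
  [[38.5, 12.8, 0], [0, 0, 0]],
  [[38.5, 12.8, 0], [0, 0, 0]],
  [[38.5, 12.8, 0], [0, 0, 0]],
  [[38.5, 12.8, 0], [0, 0, 0]],
  [[38.5, 12.8, 0], [0, 0, 0]],
  [[38, 12.8, 0], [0, 0, 0]],
  [[0, 0, -35], [0, 0, 0]],
  [[0, 0, -35], [0, 0, 0]],
  [[0, 0, -15], [0, 0, 0]],
  [[0, 0, 0], [0, 0, 0]],
])

```text
time: 26.15
tcp_pos: [0.5229, -0.12, -0.0179]
eef_rot: [-3.138, 0.008, 0.075]
wrist_force: [0.2, -0.7, 0.0]
gripper_width: 0.353
gripper_force: 0.0
```

Call:
carry_out([
  [[5, -3.5, 0], [0, 0, 0]],
  [[0, 0, 0], [0, 0, 0]],
  [[0, 0, -8], [0, 0, 0]],
  [[0, 0, -5], [0, 0, 0]],
  [[0, 0, -4], [0, 0, 0]],
  [[0, 0, 0], [0, 0, 0]],
])

```text
time: 26.75
tcp_pos: [0.5308, -0.1244, -0.0317]
eef_rot: [-3.141, 0.001, 0.075]
wrist_force: [-0.5, -0.3, -0.4]
gripper_width: 0.351
gripper_force: 0.0
```

Call:
carry_out([
  [[0, 0, -3], [0, 0, 0]],
  [[0, 0, -2], [0, 0, 0]],
  [[0, 0, 0], [0, 0, 0]],
])

```text
time: 27.05
tcp_pos: [0.5313, -0.1245, -0.0362]
eef_rot: [-3.141, 0.001, 0.075]
wrist_force: [-0.6, 0.2, -0.7]
gripper_width: 0.351
gripper_force: 0.0
```

Call:
carry_out([
  [[0, 0, 0], [0, 0, 0]],
  [[0, 0, 0], [0, 0, 0]],
  [[0, 0, 0], [0, 0, 0]],
  [[0, 0, 0], [0, 0, 0]],
  [[0, 0, 0], [0, 0, 0]],
], gripper=1)

```text
time: 27.55
tcp_pos: [0.5317, -0.1247, -0.0357]
eef_rot: [3.141, -0.0, 0.075]
wrist_force: [-0.9, -0.1, 0.0]
gripper_width: 0.137
gripper_force: 30.0
```

Call:
carry_out([
  [[0, 0, 30], [0, 0, 0]],
  [[0, 0, 40], [0, 0, 0]],
  [[0, 0, 25], [0, 0, 0]],
  [[-4.5, 39.5, 0], [0, 0, 1.5]],
  [[-4.5, 39.5, 0], [0, 0, 1.5]],
  [[-4.5, 39.5, 0], [0, 0, 1.5]],
  [[-4.5, 39.5, 0], [0, 0, 1.5]],
  [[-4, 39.5, 0], [0, 0, 1.5]],
  [[0, 0, 0], [0, 0, 0]],
  [[0, 0, 0], [0, 0, 0]],
])

```text
time: 28.55
tcp_pos: [0.5093, 0.0734, 0.059]
eef_rot: [3.141, 0.0, 0.208]
wrist_force: [-0.1, -0.9, -0.0]
gripper_width: 0.143
gripper_force: 30.0
```

Run:
```python
from h import *
s=manip.state(); print(s['tcp_pos'],np.degrees(s['eef_rot']),s['gripper_width'])
c=cam('wrist','w10'); a=cv2.imread('pics/w10.png'); t=cam('top','t10'); b=cv2.imread('pics/t10.png')
b=cv2.resize(b[140:240,130:225],None,fx=3.84,fy=3.84,interpolation=cv2.INTER_CUBIC)
cv2.imwrite('pics/m10.png',np.hstack([a[:,72:500],b[:384]]))
```

```text
[0.50930408 0.07340822 0.05901495] [1.79978390e+02 1.57095044e-02 1.19001207e+01] 0.14302187289834983
```

View pics/m10.png

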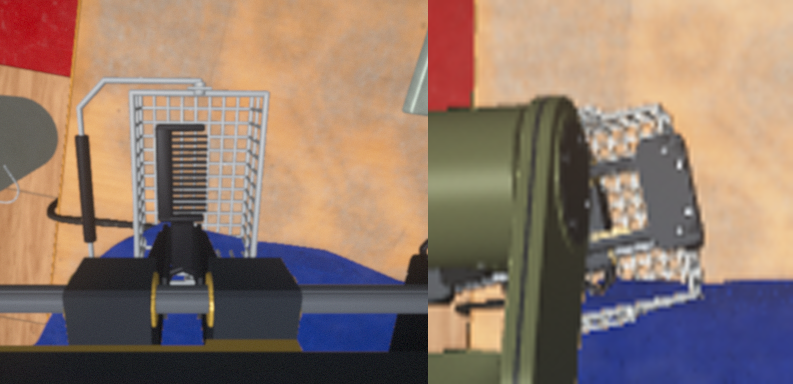

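Comb 1 is held level and aligned inside the basket outline. I'll lower and release it.

Call:
carry_out([
  [[0, 0, -25], [0, 0, 0]],
  [[0, 0, -25], [0, 0, 0]],
  [[0, 0, -20], [0, 0, 0]],
  [[0, 0, -12], [0, 0, 0]],
  [[0, 0, -6], [0, 0, 0]],
  [[0, 0, 0], [0, 0, 0]],
  [[0, 0, 0], [0, 0, 0]],
])

```text
time: 29.35
tcp_pos: [0.5105, 0.0726, -0.028]
eef_rot: [3.141, -0.002, 0.205]
wrist_force: [0.3, -0.3, -0.2]
gripper_width: 0.143
gripper_force: 30.0
```

Call:
carry_out([
  [[0, 0, 0], [0, 0, 0]],
  [[0, 0, 0], [0, 0, 0]],
  [[0, 0, 0], [0, 0, 0]],
  [[0, 0, 20], [0, 0, 0]],
  [[0, 0, 40], [0, 0, 0]],
  [[0, 0, 35], [0, 0, 0]],
], gripper=0.5)

```text
time: 29.95
tcp_pos: [0.5092, 0.0729, 0.0673]
eef_rot: [-3.142, 0.0, 0.206]
wrist_force: [1.5, -0.2, 0.1]
gripper_width: 0.25
gripper_force: 0.0
```

Call:
carry_out([
  [[3.5, -40, 0], [0, 0, -1.4]],
  [[3.5, -40, 0], [0, 0, -1.4]],
  [[3.5, -40, 0], [0, 0, -1.4]],
  [[3.5, -40, 0], [0, 0, -1.4]],
  [[3.5, -40, 0], [0, 0, -1.4]],
  [[3.5, -39, 0], [0, 0, -1.4]],
  [[0, 0, -35], [0, 0, 0]],
  [[0, 0, -35], [0, 0, 0]],
  [[0, 0, -10], [0, 0, 0]],
  [[0, 0, 0], [0, 0, 0]],
], gripper=0.3)

```text
time: 30.95
tcp_pos: [0.5289, -0.1653, -0.0157]
eef_rot: [-3.14, 0.004, 0.059]
wrist_force: [0.2, 0.2, 0.4]
gripper_width: 0.352
gripper_force: 0.0
```

Call:
carry_out([
  [[0, 0, 0], [0, 0, 0]],
  [[0, 0, 0], [0, 0, 0]],
])

```text
time: 31.15
tcp_pos: [0.5324, -0.1666, -0.0116]
eef_rot: [3.14, -0.004, 0.06]
wrist_force: [-0.1, 0.1, 0.5]
gripper_width: 0.351
gripper_force: 0.0
```

Call:
carry_out([
  [[-1, 0, -10], [0, 0, 0]],
  [[0, 0, -8], [0, 0, 0]],
  [[0, 0, -5], [0, 0, 0]],
  [[0, 0, -2], [0, 0, 0]],
  [[0, 0, 0], [0, 0, 0]],
])

```text
time: 31.65
tcp_pos: [0.529, -0.1658, -0.0375]
eef_rot: [-3.14, 0.003, 0.059]
wrist_force: [-7.7, 3.9, 14.0]
gripper_width: 0.348
gripper_force: 7.0
```

Call:
carry_out([
  [[0, 0, 0], [0, 0, 0]],
  [[0, 0, 0], [0, 0, 0]],
  [[0, 0, 0], [0, 0, 0]],
  [[0, 0, 0], [0, 0, 0]],
  [[0, 0, 0], [0, 0, 0]],
], gripper=1)

```text
time: 32.15
tcp_pos: [0.5311, -0.1665, -0.0374]
eef_rot: [3.141, -0.002, 0.059]
wrist_force: [-0.4, 1.0, 7.0]
gripper_width: 0.142
gripper_force: 31.5
```

Call:
carry_out([
  [[0, 0, 30], [0, 0, 0]],
  [[0, 0, 40], [0, 0, 0]],
  [[0, 0, 25], [0, 0, 0]],
  [[-3.2, 42.4, 0], [0, 0, 1.7]],
  [[-3.2, 42.4, 0], [0, 0, 1.7]],
  [[-3.2, 42.4, 0], [0, 0, 1.7]],
  [[-3.2, 42.4, 0], [0, 0, 1.7]],
  [[-3.2, 42.4, 0], [0, 0, 1.7]],
  [[0, 0, 0], [0, 0, 0]],
  [[0, 0, 0], [0, 0, 0]],
])

```text
time: 33.15
tcp_pos: [0.5132, 0.0465, 0.0556]
eef_rot: [3.141, 0.001, 0.21]
wrist_force: [0.4, 0.6, -0.6]
gripper_width: 0.145
gripper_force: 30.0
```

```bash
cat > bk.py <<'E'
from cb import *
def cloud(c):
    v,u=np.nonzero(c['depth']>0); f=foc(c); D=np.stack([(u-c['cx'])/f,(v-c['cy'])/f,np.ones(len(u))],1)@rot(c).T
    return c['position']+D*c['depth'][v,u][:,None]
def rim(c):
    P=cloud(c); P=P[(P[:,2]>.04)&(P[:,2]<.054)&(P[:,0]>.55)&(P[:,0]<.66)&(P[:,1]>-.05)&(P[:,1]<.19)]
    if len(P)<20: return 'few'
    f=P[P[:,0]>np.percentile(P[:,0],40)]
    return len(P),'xmax',np.percentile(P[:,0],98),'ymin',np.percentile(P[:,1],1),'ymax',np.percentile(P[:,1],99),'corner xmax pt',P[np.argmax(P@[.98,.2,0])],'right corner',P[np.argmax(P@[.5,-1,0])]
if __name__=='__main__':
    print(rim(load('w10'))); s=manip.state(); print(s['tcp_pos'],np.degrees(s['eef_rot']),s['gripper_width'])
    print(rim(cam('wrist','wn')))
E
python3 bk.py
```

```text
(2892, 'xmax', np.float64(0.6023246410157032), 'ymin', np.float64(0.02506364892312588), 'ymax', np.float64(0.1554172177627017), 'corner xmax pt', array([0.6002, 0.0963, 0.0495]), 'right corner', array([0.6033, 0.0334, 0.0491]))
[0.5132 0.0465 0.0556] [179.985    0.0435  12.005 ] 0.14521930778156752
(3016, 'xmax', np.float64(0.6024614369324633), 'ymin', np.float64(0.02500144907144043), 'ymax', np.float64(0.1551605879261528), 'corner xmax pt', array([0.5947, 0.1238, 0.0493]), 'right corner', array([0.6039, 0.0336, 0.0489]))
```

Call:
carry_out([
  [[1, 0, -25], [0, 0, 0]],
  [[0, 0, -25], [0, 0, 0]],
  [[0, 0, -20], [0, 0, 0]],
  [[0, 0, -10], [0, 0, 0]],
  [[0, 0, -5], [0, 0, 0]],
  [[0, 0, 0], [0, 0, 0]],
  [[0, 0, 0], [0, 0, 0]],
])

```text
time: 33.9
tcp_pos: [0.5156, 0.0455, -0.0279]
eef_rot: [3.141, -0.002, 0.207]
wrist_force: [0.4, 0.2, 0.4]
gripper_width: 0.14
gripper_force: 30.0
```

Call:
carry_out([
  [[0, 0, 0], [0, 0, 0]],
  [[0, 0, 0], [0, 0, 0]],
  [[0, 0, 0], [0, 0, 0]],
  [[0, 0, 20], [0, 0, 0]],
  [[0, 0, 40], [0, 0, 0]],
  [[0, 0, 35], [0, 0, 0]],
], gripper=0.5)

```text
time: 34.5
tcp_pos: [0.5142, 0.046, 0.0673]
eef_rot: [-3.141, 0.001, 0.208]
wrist_force: [-0.1, -0.5, -0.2]
gripper_width: 0.251
gripper_force: 0.0
```

Now comb 3, with its neck at (0.530,-0.210).

Call:
carry_out([
  [[2.7, -42.7, 0], [0, 0, -1.4]],
  [[2.7, -42.7, 0], [0, 0, -1.4]],
  [[2.7, -42.7, 0], [0, 0, -1.4]],
  [[2.7, -42.7, 0], [0, 0, -1.4]],
  [[2.7, -42.7, 0], [0, 0, -1.4]],
  [[2.5, -42.5, 0], [0, 0, -1.4]],
  [[0, 0, -35], [0, 0, 0]],
  [[0, 0, -35], [0, 0, 0]],
  [[0, 0, -10], [0, 0, 0]],
  [[0, 0, 0], [0, 0, 0]],
], gripper=0.3)

```text
time: 35.5
tcp_pos: [0.5289, -0.2092, -0.0158]
eef_rot: [-3.139, 0.004, 0.061]
wrist_force: [0.0, 0.2, 0.3]
gripper_width: 0.347
gripper_force: 0.0
```

Call:
carry_out([
  [[0, 0, 0], [0, 0, 0]],
  [[0, 0, 0], [0, 0, 0]],
  [[0, 0, 0], [0, 0, 0]],
])

```text
time: 35.8
tcp_pos: [0.5321, -0.2106, -0.0118]
eef_rot: [3.14, -0.003, 0.061]
wrist_force: [1.0, 0.5, -0.5]
gripper_width: 0.351
gripper_force: 0.0
```

Call:
carry_out([
  [[-1, 0, -10], [0, 0, 0]],
  [[0, 0, -8], [0, 0, 0]],
  [[0, 0, -4], [0, 0, 0]],
  [[0, 0, -1.5], [0, 0, 0]],
  [[0, 0, 0], [0, 0, 0]],
])

```text
time: 36.3
tcp_pos: [0.5288, -0.2098, -0.0374]
eef_rot: [-3.14, 0.002, 0.061]
wrist_force: [-2.8, 1.5, 5.8]
gripper_width: 0.347
gripper_force: 2.7
```

Call:
carry_out([
  [[0, 0, 0], [0, 0, 0]],
  [[0, 0, 0], [0, 0, 0]],
  [[0, 0, 0], [0, 0, 0]],
  [[0, 0, 0], [0, 0, 0]],
  [[0, 0, 0], [0, 0, 0]],
], gripper=1)

```text
time: 36.8
tcp_pos: [0.5297, -0.2102, -0.0374]
eef_rot: [3.141, -0.0, 0.061]
wrist_force: [0.3, -0.0, 1.4]
gripper_width: 0.14
gripper_force: 30.3
```

Call:
carry_out([
  [[0, 0, 30], [0, 0, 0]],
  [[0, 0, 40], [0, 0, 0]],
  [[0, 0, 25], [0, 0, 0]],
  [[-3.2, 45, 0], [0, 0, 1.4]],
  [[-3.2, 45, 0], [0, 0, 1.4]],
  [[-3.2, 45, 0], [0, 0, 1.4]],
  [[-3.2, 45, 0], [0, 0, 1.4]],
  [[-3.2, 45, 0], [0, 0, 1.4]],
  [[-3, 45, 0], [0, 0, 1.4]],
  [[0, 0, 0], [0, 0, 0]],
])

```text
time: 37.8
tcp_pos: [0.5092, 0.0641, 0.057]
eef_rot: [-3.14, 0.001, 0.214]
wrist_force: [-0.1, -0.6, -0.5]
gripper_width: 0.141
gripper_force: 30.0
```

Call:
carry_out([
  [[0, 0, 0], [0, 0, 0]],
])

```text
time: 37.9
tcp_pos: [0.51, 0.0605, 0.0571]
eef_rot: [3.141, 0.001, 0.21]
wrist_force: [-0.7, -0.8, -0.1]
gripper_width: 0.142
gripper_force: 30.0
```

```bash
python3 bk.py
```

```text
(2892, 'xmax', np.float64(0.6023246410157032), 'ymin', np.float64(0.02506364892312588), 'ymax', np.float64(0.1554172177627017), 'corner xmax pt', array([0.6002, 0.0963, 0.0495]), 'right corner', array([0.6033, 0.0334, 0.0491]))
[0.51   0.0605 0.0571] [179.985    0.0599  12.0153] 0.1423403466401263
(2979, 'xmax', np.float64(0.6023139252578642), 'ymin', np.float64(0.025031580286046944), 'ymax', np.float64(0.15527028085673822), 'corner xmax pt', array([0.5958, 0.1182, 0.049 ]), 'right corner', array([0.6033, 0.033 , 0.0474]))
```

Call:
carry_out([
  [[2, -1, -25], [0, 0, 0]],
  [[0, 0, -25], [0, 0, 0]],
  [[0, 0, -20], [0, 0, 0]],
  [[0, 0, -8], [0, 0, 0]],
  [[0, 0, -4], [0, 0, 0]],
  [[0, 0, 0], [0, 0, 0]],
  [[0, 0, 0], [0, 0, 0]],
])

```text
time: 38.65
tcp_pos: [0.5136, 0.0585, -0.0233]
eef_rot: [3.141, -0.002, 0.207]
wrist_force: [0.7, 0.5, 0.7]
gripper_width: 0.144
gripper_force: 30.0
```

Call:
carry_out([
  [[0, 0, 0], [0, 0, 0]],
  [[0, 0, 0], [0, 0, 0]],
  [[0, 0, 0], [0, 0, 0]],
  [[0, 0, 20], [0, 0, 0]],
  [[0, 0, 40], [0, 0, 0]],
  [[0, 0, 40], [0, 0, 0]],
  [[0, -40, 30], [0, 0, 0]],
  [[0, -40, 30], [0, 0, 0]],
  [[0, -40, 0], [0, 0, 0]],
  [[0, -40, 0], [0, 0, 0]],
], gripper=0.5)

```text
time: 39.65
tcp_pos: [0.5135, -0.1028, 0.1379]
eef_rot: [3.14, -0.004, 0.208]
wrist_force: [1.2, -0.2, -0.4]
gripper_width: 0.254
gripper_force: 0.0
```

Call:
carry_out([
  [[-20, -40, 0], [0, 0, 0]],
  [[-20, -40, 0], [0, 0, 0]],
  [[-20, -40, 0], [0, 0, 0]],
  [[0, 0, 0], [0, 0, 0]],
], gripper=0.4)

```text
time: 40.05
tcp_pos: [0.4507, -0.2248, 0.1359]
eef_rot: [3.14, 0.0, 0.201]
wrist_force: [0.1, 1.0, -0.1]
gripper_width: 0.297
gripper_force: 0.0
```

Run:
```python
from h import *
s=manip.state(); print(s['tcp_pos'],np.degrees(s['eef_rot']))
c=cam('top','t11'); a=cv2.imread('pics/t11.png')
a=cv2.resize(a[140:240,130:230],None,fx=5.9,fy=5.9,interpolation=cv2.INTER_CUBIC); cv2.imwrite('pics/m11.png',a)
```

```text
[ 0.45073031 -0.22483482  0.13593386] [1.79916223e+02 2.48613311e-02 1.15435481e+01]
```

View pics/m11.png

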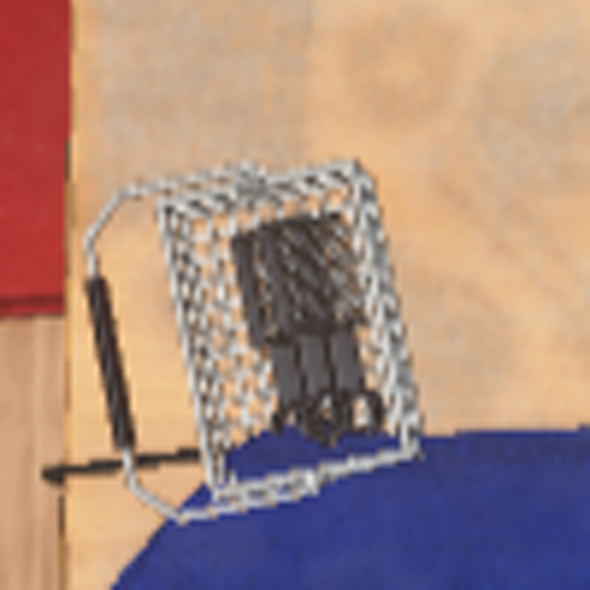

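All three combs lie flat in the basket. The bail grip runs from (95,280) to (124,447) in the crop.

Run:
```python
from h import *
np.set_printoptions(precision=4,suppress=True)
c=load('t11'); px=lambda u,v:(130+u/5.9-.5,140+v/5.9-.5)
A=lambda u,v,z:world(c,*px(u,v),z)
ps=np.array([A(165,205,.048),A(355,165,.048),A(418,450,.048),A(218,495,.048)])[:,:2]; d=ps[0]+ps[1]-ps[2]-ps[3]; print('basket',ps.mean(0),np.degrees(np.arctan2(d[1],d[0])))
for f in (0.2,.35,.5,.65,.8): print(world(c,*px(95+29*f,280+167*f)))
a,b=A(95,280,.055),A(124,447,.055); print((a+b)/2,np.linalg.norm(a-b),np.degrees(np.arctan2(*(a-b)[1::-1])))
```

```text
basket [0.5272 0.0626] 11.816385648339802
[0.5347 0.1485 0.0484]
[0.5226 0.1446 0.0549]
[0.5115 0.1432 0.0519]
[0.5002 0.1418 0.0492]
[0.4886 0.1387 0.0528]
[0.5113 0.1424 0.055 ] 0.07721709638111104 10.657198761959663
```

Call:
carry_out([
  [[7.5, 46, 0], [0, 0, 0]],
  [[7.5, 46, 0], [0, 0, 0]],
  [[7.5, 46, 0], [0, 0, 0]],
  [[7.5, 46, 0], [0, 0, 0]],
  [[7.5, 46, 0], [0, 0, 0]],
  [[7.5, 46, 0], [0, 0, 0]],
  [[7.5, 46, 0], [0, 0, 0]],
  [[8, 45, 0], [0, 0, 0]],
  [[0, 0, 0], [0, 0, 0]],
  [[0, 0, 0], [0, 0, 0]],
])

```text
time: 41.1
tcp_pos: [0.5125, 0.1479, 0.1355]
eef_rot: [3.141, 0.001, 0.212]
wrist_force: [0.5, 0.4, 0.3]
gripper_width: 0.307
gripper_force: 0.0
```

Run:
```python
from bk import *
s=manip.state(); print(s['tcp_pos'],np.degrees(s['eef_rot']))
c=cam('wrist','w12'); P=cloud(c)
P=P[(P[:,2]>.04)&(P[:,2]<.07)&(P[:,0]>.53)&(P[:,0]<.55)&(P[:,1]>.12)&(P[:,1]<.17)]
print(len(P)); print(np.median(P,0),P.min(0),P.max(0))
```

```text
[0.5125 0.1479 0.1355] [179.9945   0.0309  12.1214]
236
[0.5403 0.1501 0.0538] [0.53   0.1435 0.0493] [0.5499 0.1567 0.056 ]
```

Call:
carry_out([
  [[-1, -4, 0], [0, 0, -0.4]],
  [[0, 0, -30], [0, 0, 0]],
  [[0, 0, -40], [0, 0, 0]],
  [[0, 0, -30], [0, 0, 0]],
  [[0, 0, -20], [0, 0, 0]],
  [[0, 0, -10], [0, 0, 0]],
  [[0, 0, -6], [0, 0, 0]],
  [[0, 0, 0], [0, 0, 0]],
  [[0, 0, 0], [0, 0, 0]],
])

```text
time: 42.05
tcp_pos: [0.5132, 0.1417, 0.001]
eef_rot: [3.142, -0.002, 0.2]
wrist_force: [-1.1, -0.7, 0.0]
gripper_width: 0.298
gripper_force: 0.0
```

Call:
carry_out([
  [[0, 0, 0], [0, 0, 0]],
  [[0, 0, 0], [0, 0, 0]],
  [[0, 0, 0], [0, 0, 0]],
  [[0, 0, 0], [0, 0, 0]],
], gripper=1)

```text
time: 42.45
tcp_pos: [0.5126, 0.1428, 0.0005]
eef_rot: [-3.14, -0.002, 0.2]
wrist_force: [-0.9, 4.0, 3.4]
gripper_width: 0.099
gripper_force: 30.0
```

The bail is gripped. I'll swing it up along its arc.

Call:
carry_out([
  [[0.2, -1, 12.5], [0, 0, 0]],
  [[0.6, -2.8, 12.2], [0, 0, 0]],
  [[1, -4.7, 11.6], [0, 0, 0]],
  [[1.3, -6.5, 10.7], [0, 0, 0]],
  [[1.6, -7.9, 9.5], [0, 0, 0]],
])

```text
time: 42.95
tcp_pos: [0.5171, 0.1185, 0.0575]
eef_rot: [-3.141, -0.001, 0.2]
wrist_force: [-0.3, 2.4, -1.2]
gripper_width: 0.097
gripper_force: 30.0
```

Call:
carry_out([
  [[1.9, -9.3, 8.1], [0, 0, 0]],
  [[2.1, -10.5, 6.6], [0, 0, 0]],
  [[2.3, -11.4, 4.8], [0, 0, 0]],
  [[2.4, -12, 2.9], [0, 0, 0]],
  [[2.5, -12.3, 1], [0, 0, 0]],
  [[0, 0, 0], [0, 0, 0]],
  [[0, 0, 0], [0, 0, 0]],
])

```text
time: 43.65
tcp_pos: [0.5291, 0.0621, 0.0828]
eef_rot: [3.14, -0.001, 0.2]
wrist_force: [-5.5, 2.3, 13.2]
gripper_width: 0.095
gripper_force: 30.0
```

Call:
carry_out([
  [[0, 0, 5], [0, 0, 0]],
  [[0, 0, 10], [0, 0, 0]],
  [[0, 0, 15], [0, 0, 0]],
  [[0, 0, 20], [0, 0, 0]],
  [[0, 0, 25], [0, 0, 0]],
  [[0, 0, 25], [0, 0, 0]],
  [[0, 0, 15], [0, 0, 0]],
  [[0, 0, 0], [0, 0, 0]],
  [[0, 0, 0], [0, 0, 0]],
])

```text
time: 44.55
tcp_pos: [0.5276, 0.0633, 0.1939]
eef_rot: [3.142, 0.001, 0.2]
wrist_force: [0.4, -0.0, -6.3]
gripper_width: 0.094
gripper_force: 30.0
```

Run:
```python
from bk import *
s=manip.state(); print(s['tcp_pos'],np.degrees(s['eef_rot']),s['wrist_force'],s['ft_torque'])
c=cam('wrist','w13'); cam('scene','s13'); P=cloud(c)
# basket rim seen from the wrist: between bail and far wall
tz=s['tcp_pos'][2]
Q=P[(P[:,0]>.57)&(P[:,0]<.64)&(abs(P[:,1]-.06)<.09)&(P[:,2]>.08)&(P[:,2]<.20)]; print(len(Q))
for lo in np.arange(.08,.2,.01): 
    q=Q[(Q[:,2]>=lo)&(Q[:,2]<lo+.01)]
    if len(q)>5: print(round(lo,2),len(q),q.min(0)[:2],q.max(0)[:2])
```

```text
[0.5276 0.0633 0.1939] [179.9992   0.0392  11.4857] [ 0.3626 -0.0171 -6.3144] [0.0791 0.153  0.0031]
3192
0.11 1114 [0.57   0.0079] [0.6074 0.1056]
0.12 572 [0.57   0.0095] [0.607  0.1012]
0.13 242 [0.5701 0.0083] [0.6071 0.1042]
0.14 37 [0.5717 0.0093] [0.596  0.1009]
0.15 809 [0.57   0.0069] [0.6076 0.1056]
0.16 373 [0.5701 0.0095] [0.6059 0.1051]
0.17 14 [0.6023 0.0613] [0.6057 0.0642]
0.18 14 [0.6023 0.0635] [0.6054 0.0666]
0.19 17 [0.6016 0.0657] [0.6047 0.0686]
```

The basket is lifted level, at about 6.3 N. I'll carry it to the tank gently.

Call:
carry_out([
  [[0, -8, 2], [0, 0, -0.5]],
  [[0, -16, 3], [0, 0, -0.5]],
  [[0, -24, 3], [0, 0, -0.5]],
  [[0, -28, 2], [0, 0, -0.5]],
  [[0, -30, 0], [0, 0, -0.5]],
  [[0, -30, 0], [0, 0, -0.5]],
  [[0, -30, 0], [0, 0, -0.5]],
  [[0, -30, 0], [0, 0, -0.5]],
  [[0, -30, 0], [0, 0, -0.5]],
  [[0, -30, 0], [0, 0, -0.5]],
])

```text
time: 45.65
tcp_pos: [0.5271, -0.1942, 0.2035]
eef_rot: [-3.141, 0.002, 0.112]
wrist_force: [0.5, 1.0, -5.8]
gripper_width: 0.093
gripper_force: 30.0
```

Call:
carry_out([
  [[0, -30, 0], [0, 0, -0.5]],
  [[0, -30, 0], [0, 0, -0.5]],
  [[0, -30, 0], [0, 0, -0.5]],
  [[0, -30, 0], [0, 0, -0.5]],
  [[0, -28, 0], [0, 0, -0.5]],
  [[0, -24, 0], [0, 0, -0.5]],
  [[-1, -20, 0], [0, 0, -0.5]],
  [[-1, -12, 0], [0, 0, -0.5]],
  [[-1, -7, 0], [0, 0, -0.4]],
  [[0, 0, 0], [0, 0, 0]],
])

```text
time: 46.65
tcp_pos: [0.5246, -0.4039, 0.2042]
eef_rot: [-3.141, 0.001, 0.036]
wrist_force: [-0.7, 0.2, -5.8]
gripper_width: 0.096
gripper_force: 30.0
```

Call:
carry_out([
  [[0, 0, 0], [0, 0, 0]],
  [[0, 0, 0], [0, 0, 0]],
  [[0, 0, 0], [0, 0, 0]],
])

```text
time: 46.95
tcp_pos: [0.5252, -0.4027, 0.2047]
eef_rot: [-3.142, -0.0, 0.037]
wrist_force: [0.6, 0.1, -6.5]
gripper_width: 0.099
gripper_force: 30.0
```

Run:
```python
from bk import *
s=manip.state(); print(s['tcp_pos'],np.degrees(s['eef_rot']),s['wrist_force'])
c=cam('wrist','w14'); cv2.imwrite('pics/w14v.png',cv2.imread('pics/w14.png')); t=cam('top','t14')
P=cloud(c)
# tank rim at z ~.078, and basket rim (z~.16)
for nm,lo,hi in (('tank',.07,.084),('basket',.15,.18)):
    Q=P[(P[:,2]>lo)&(P[:,2]<hi)&(P[:,0]>.5)&(P[:,0]<.66)&(P[:,1]>-.52)&(P[:,1]<-.29)]; print(nm,len(Q))
    for x0 in np.arange(.53,.65,.01):
        q=Q[(Q[:,0]>=x0)&(Q[:,0]<x0+.01)]
        if len(q)>3: print(round(x0,3),len(q),'y',np.percentile(q[:,1],[1,99]),'gap', [np.round(g,4) for g in (lambda y:[(y[i],y[i+1]) for i in np.argsort(-np.diff(y))[:1]])(np.sort(q[:,1]))], q[:,0].max())
```

```text
[ 0.5252 -0.4027  0.2047] [-179.996    -0.0107    2.1437] [ 0.5634  0.1243 -6.5212]
tank 3800
0.53 172 y [-0.471  -0.3333] gap [array([-0.4636, -0.3457])] 0.5399004062218777
0.54 181 y [-0.471  -0.3326] gap [array([-0.463 , -0.3453])] 0.5497584949312597
0.55 174 y [-0.4705 -0.3316] gap [array([-0.4622, -0.3448])] 0.5599532001064615
0.56 177 y [-0.4703 -0.3322] gap [array([-0.4621, -0.3445])] 0.5699175164066411
0.57 194 y [-0.4695 -0.3311] gap [array([-0.4619, -0.3442])] 0.5798605075678098
0.58 184 y [-0.4692 -0.3317] gap [array([-0.4616, -0.3437])] 0.589978405095177
0.59 205 y [-0.4739 -0.3306] gap [array([-0.4609, -0.3433])] 0.5999904612808837
0.6 269 y [-0.4726 -0.3299] gap [array([-0.4605, -0.3429])] 0.6098683092127475
0.61 1173 y [-0.4717 -0.3316] gap [array([-0.4295, -0.4286])] 0.6199887482865155
0.62 571 y [-0.471  -0.3363] gap [array([-0.3334, -0.3322])] 0.6261129864424135
basket 2164
0.53 155 y [-0.4666 -0.3727] gap [array([-0.4623, -0.3768])] 0.5399696875581113
0.54 133 y [-0.4662 -0.3727] gap [array([-0.4617, -0.376 ])] 0.5499062946744891
0.55 156 y [-0.4657 -0.3718] gap [array([-0.4616, -0.3759])] 0.5599481633983974
0.56 159 y [-0.4654 -0.3719] gap [array([-0.4611, -0.3758])] 0.5699488252777954
0.57 166 y [-0.4651 -0.371 ] gap [array([-0.4609, -0.375 ])] 0.5799939137884041
0.58 190 y [-0.4647 -0.3711] gap [array([-0.4603, -0.3891])] 0.5899114135028753
0.59 764 y [-0.4635 -0.3719] gap [array([-0.4073, -0.4019])] 0.5999825004271718
0.6 9 y [-0.42   -0.4168] gap [array([-0.4185, -0.4176])] 0.6021447118730697
```

View pics/w14v.png

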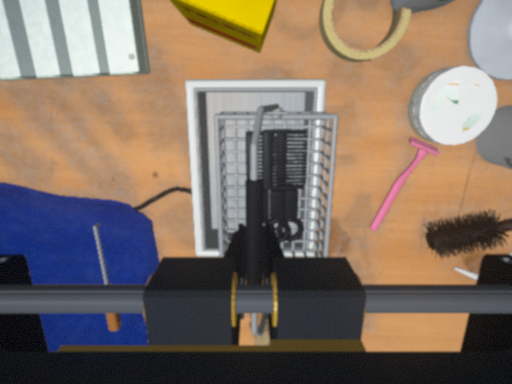

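The tank and basket are both visible. The basket's centre sits about 14 mm right of the tank's centre because the bail leans a little. I'll check the tilt.

Run:
```python
from bk import *
P=cloud(load('w14'))
Q=P[(P[:,2]>.1)&(P[:,2]<.185)&(P[:,0]>.53)&(P[:,0]<.61)]
for nm,a,b in (('right',-.469,-.462),('left',-.377,-.370)):
    q=Q[(Q[:,1]>a)&(Q[:,1]<b)&(Q[:,0]<.588)]; q=q[q[:,2]>.14]; print(nm,len(q),'z med/max',np.median(q[:,2]),np.percentile(q[:,2],95))
q=Q[(abs(Q[:,1]+.42)<.04)&(Q[:,2]>.15)&(Q[:,2]<.175)&(Q[:,0]>.585)]; print('far x',np.percentile(q[:,0],[5,50,95]),'z',np.percentile(q[:,2],[50,95]))
q=P[(P[:,2]>.165)&(P[:,2]<.25)&(P[:,0]>.59)&(P[:,0]<.62)&(abs(P[:,1]+.42)<.06)]
for z in np.arange(.165,.25,.012):
    k=q[(q[:,2]>=z)&(q[:,2]<z+.012)]
    if len(k): print('bail arm z',round(z,3),np.median(k,0))
# before: in w13
P=cloud(load('w13'));q=P[(P[:,2]>.15)&(P[:,2]<.175)&(P[:,0]>.57)&(P[:,0]<.62)]; print('w13 rim y',np.percentile(q[:,1],[1,99]))
Q=load('w13')
```

```text
right 558 z med/max 0.1693742247499247 0.17124465310430062
left 539 z med/max 0.17009543486121348 0.17156844249976202
far x [0.5905 0.5937 0.597 ] z [0.1704 0.1741]
bail arm z 0.165 [ 0.5937 -0.4205  0.1705]
bail arm z 0.177 [ 0.6008 -0.4157  0.1828]
bail arm z 0.189 [ 0.6012 -0.4135  0.1968]
bail arm z 0.201 [ 0.6008 -0.4109  0.2086]
bail arm z 0.213 [ 0.601  -0.4084  0.2197]
bail arm z 0.225 [ 0.5998 -0.4047  0.2339]
bail arm z 0.237 [ 0.5935 -0.4032  0.2408]
w13 rim y [0.008  0.1045]
```

The basket is level, with its bottom at about 0.122, and the bail leans 12° short of upright. I'll shift to the tank's centre and lower, then straighten the bail.

Call:
carry_out([
  [[0, 7, 0], [0, 0, 0]],
  [[0, 7, 0], [0, 0, 0]],
  [[0, 0, 0], [0, 0, 0]],
  [[0, 0, -12], [0, 0, 0]],
  [[0, 0, -15], [0, 0, 0]],
  [[0, 0, -15], [0, 0, 0]],
  [[0, 0, -12], [0, 0, 0]],
  [[0, 0, -6], [0, 0, 0]],
  [[0, 0, 0], [0, 0, 0]],
])

```text
time: 47.95
tcp_pos: [0.5241, -0.3889, 0.1423]
eef_rot: [-3.139, 0.003, 0.036]
wrist_force: [-1.5, -0.2, -6.0]
gripper_width: 0.097
gripper_force: 30.0
```

Call:
carry_out([
  [[0, 0, -12], [0, 0, 0]],
  [[0, 0, -12], [0, 0, 0]],
  [[0, 0, -8], [0, 0, 0]],
  [[0, 0, -5], [0, 0, 0]],
  [[0, 0, 0], [0, 0, 0]],
  [[0, 0, 0], [0, 0, 0]],
])

```text
time: 48.55
tcp_pos: [0.5251, -0.3897, 0.1076]
eef_rot: [3.141, -0.0, 0.036]
wrist_force: [0.4, 0.3, -5.4]
gripper_width: 0.096
gripper_force: 30.0
```

Call:
carry_out([
  [[0, 0, -3], [0, 0, 0]],
  [[0, 0, -2], [0, 0, 0]],
  [[0, 0, -1], [0, 0, 0]],
  [[0, 0, 0], [0, 0, 0]],
  [[0, 0, 0], [0, 0, 0]],
])

```text
time: 49.05
tcp_pos: [0.525, -0.3896, 0.1016]
eef_rot: [3.141, 0.0, 0.036]
wrist_force: [-0.3, -0.7, -6.5]
gripper_width: 0.097
gripper_force: 30.0
```

Call:
carry_out([
  [[0, 0, -1], [0, 0, 0]],
  [[0, 0, -1], [0, 0, 0]],
  [[0, 0, 0], [0, 0, 0]],
  [[0, 0, 0], [0, 0, 0]],
])

```text
time: 49.45
tcp_pos: [0.5251, -0.3899, 0.1013]
eef_rot: [3.141, -0.0, 0.036]
wrist_force: [-4.2, 3.6, 4.0]
gripper_width: 0.096
gripper_force: 30.0
```

```bash
cat > rb.py <<'E'
from bk import *
s=manip.state(); print(s['tcp_pos'],np.degrees(s['eef_rot']),s['wrist_force'])
P=cloud(cam('wrist','wr'))
Q=P[(P[:,0]>.53)&(P[:,0]<.585)&(P[:,2]>.055)&(P[:,2]<.0735)&(P[:,1]>-.462)&(P[:,1]<-.348)]
if len(Q)>9: print('basket rim y',np.percentile(Q[:,1],[1,99]),'z',np.percentile(Q[:,2],[50,95]))
for nm,m in (('L',Q[:,1]>-.385),('R',Q[:,1]<-.43)): print(nm,m.sum(),np.percentile(Q[m][:,2],[50,95]) if m.sum()>5 else '')
zt=s['tcp_pos'][2]
q=P[(P[:,0]>.59)&(P[:,0]<.612)&(abs(P[:,1]+.40)<.05)&(P[:,2]>.078)&(P[:,2]<.16)]
for z in np.arange(.078,.16,.014):
    k=q[(q[:,2]>=z)&(q[:,2]<z+.014)]
    if len(k): print('arm',np.median(k,0))
E
python3 rb.py
```

```text
[ 0.5251 -0.3899  0.1013] [179.9497  -0.0274   2.0876] [-4.216   3.5841  3.9652]
basket rim y [-0.462  -0.3583] z [0.067  0.0684]
L 395 [0.0671 0.0683]
R 497 [0.0669 0.0688]
arm [ 0.6114 -0.3673  0.0803]
arm [ 0.6005 -0.3991  0.1001]
arm [ 0.6008 -0.3961  0.1134]
arm [ 0.5996 -0.392   0.131 ]
arm [ 0.5932 -0.39    0.1374]
```

The basket is down and flat, with its rim at 0.067. Now to straighten the bail.

Call:
carry_out([
  [[0, -4, 1], [0, 0, 0]],
  [[0, -4, 0.6], [0, 0, 0]],
  [[0, -4, 0.4], [0, 0, 0]],
  [[0, -4, 0.2], [0, 0, 0]],
  [[0, 0, 0], [0, 0, 0]],
])

```text
time: 50.0
tcp_pos: [0.5259, -0.4069, 0.1025]
eef_rot: [3.139, -0.002, 0.036]
wrist_force: [-0.3, 2.1, 4.4]
gripper_width: 0.096
gripper_force: 30.0
```

```bash
python3 rb.py
```

```text
[ 0.5259 -0.4069  0.1025] [179.8698  -0.1312   2.0664] [-0.2987  2.0848  4.3614]
basket rim y [-0.4619 -0.3589] z [0.067  0.0684]
L 399 [0.0671 0.0682]
R 457 [0.067  0.0686]
arm [ 0.6114 -0.365   0.0798]
arm [ 0.6023 -0.4044  0.1022]
arm [ 0.6026 -0.4044  0.1182]
arm [ 0.6008 -0.4045  0.132 ]
arm [ 0.5944 -0.4047  0.1387]
```

The bail is upright and the basket stayed put. I'll release and retreat straight up.

Call:
carry_out([
  [[0, 0, 0], [0, 0, 0]],
  [[0, 0, 0], [0, 0, 0]],
  [[0, 0, 0], [0, 0, 0]],
  [[0, 0, 0], [0, 0, 0]],
  [[0, 0, 10], [0, 0, 0]],
  [[0, 0, 20], [0, 0, 0]],
  [[0, 0, 40], [0, 0, 0]],
  [[0, 0, 40], [0, 0, 0]],
  [[0, 0, 0], [0, 0, 0]],
], gripper=0.4)

```text
time: 50.95
tcp_pos: [0.528, -0.4083, 0.2213]
eef_rot: [3.132, -0.01, 0.037]
wrist_force: [0.7, -0.2, 0.9]
gripper_width: 0.302
gripper_force: 0.0
```

Call:
carry_out([
  [[0, 40, 0], [0, 0, 0]],
  [[0, 40, 0], [0, 0, 0]],
  [[0, 40, 0], [0, 0, 0]],
  [[0, 40, 0], [0, 0, 0]],
  [[0, 40, 0], [0, 0, 0]],
  [[0, 0, 0], [0, 0, 0]],
  [[0, 0, 0], [0, 0, 0]],
])

```text
time: 51.65
tcp_pos: [0.5251, -0.205, 0.2121]
eef_rot: [3.141, -0.001, 0.038]
wrist_force: [0.6, 0.5, 1.1]
gripper_width: 0.301
gripper_force: 0.0
```

Run:
```python
from bk import *
s=manip.state(); print(s['tcp_pos'],s['wrist_force'])
c=cam('top','tf'); P=cloud(c)
Q=P[(P[:,0]>.44)&(P[:,0]<.605)&(P[:,1]>-.463)&(P[:,1]<-.348)]
r=Q[(Q[:,2]>.055)&(Q[:,2]<.073)]; print('rim',len(r),np.percentile(r,[2,98],axis=0))
g=Q[Q[:,2]>.135]; print('grip',len(g),np.median(g,0),g.min(0),g.max(0))
v,u=np.nonzero(c['img'].max(2)<70); k=Q[Q[:,2]<.05]; print('inside z',np.percentile(k[:,2],[2,50,98]))
b=load('top0')['depth']; d=np.abs(b-c['depth'])>.02   # can / carton / brush unchanged?
for n,(x0,y0,x1,y1) in dict(can=(170,95,202,136),box=(318,112,365,150),brush=(332,232,376,306)).items(): print(n,d[y0:y1,x0:x1].mean())
```

```text
[ 0.5251 -0.205   0.2121] [0.568  0.4774 1.1499]
rim 337 [[ 0.453  -0.4627  0.0561]
 [ 0.5978 -0.36    0.0708]]
grip 171 [ 0.5236 -0.4069  0.1489] [ 0.4532 -0.4128  0.1369] [ 0.5944 -0.4017  0.1549]
inside z [0.0139 0.0212 0.045 ]
can 0.006097560975609756
box 0.007838745800671893
brush 0.007678132678132678
```

The basket is flat in the tank with its bail upright (grip at y=-0.407, z≈0.147). The can, carton and brush are unchanged, so I'm handing in.

```bash
python3 -c "
from station import manip
print(manip.hand_in())"
```

```text
the job is handed in; nothing more can be done
None
```

I hooked all three combs out of the rack and laid them in the basket, which now stands flat on the tank floor with its bail upright; the pick is on the towel, the can, carton and brush are undisturbed, and the job was handed in at about 52 s, though the bail leaned about 12° short of upright during the carry and was straightened in the tank.

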